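# Fit a relay under a cover held by its folding stay

## Task

Fit the spare relay into the empty socket inside the control unit: raise the hinged cover until its folding stay snaps straight and locks, without straining it, and let go of the cover; then push the relay fully home. When it is in, push the knee of the stay through to unlock it and lower the cover gently until it is fully shut, without letting it drop, leaving everything else on the bench where it is.

Things in the scene. Friction and masses are not known exactly. Their poses are not given: they have to be found in the camera images.
- case: control unit: cream sheet-metal chassis, open-topped under its cover, 250 mm deep (x) x 340 mm wide (y) x 100 mm high, fixed. Origin under its centre; x points from the front panel (lamps and knobs) to the hinge side, y to its left, z up.
- cover (a joint): hinged cream cover of the unit, 254 x 346 x 5 mm, 0.8 to 1.0 kg; its hinge line lies at x = +125, z = 100 mm in the case's frame, along y. 0 shut, grows as the front edge rises (rad). The stay locks it at 1.22 to 1.40 rad, different each time. With the stay broken, hinge friction holds it from about 1.12 to 1.2 rad; below 1.0 rad it falls shut unless held.
- cover_handle (a point): middle of the dark round bar handle on the cover, 10 mm thick, 125 mm long, along the case's y, its centre 36 mm off the cover. With the cover shut it is 235 mm in front of the hinge line and 41 mm above it; it turns with the cover about that line. The cover's front edge is 17 mm beyond the bar.
- cover_hinge (a point): middle of the hinge line, along the far top edge of the case
- stay_knee (a joint): knee of the folding stay: two flat steel links of 136 mm inside the case's right wall, from a foot on the wall to the cover. About 0 folded (cover shut), 2.81 rad straight, 3.01 locked, just past straight towards the front. A spring snaps it into the lock once it is pulled almost straight and the pull on the cover eases. Pushed back below about 2.2 rad it no longer springs back.
- stay_tab (a point): middle of the red round push tab on the knee, 14 mm thick, 30 mm long along the case's y, on the side towards the middle of the case; seen when the cover is up. Pushing it to the rear and down (square to the links, some 30 degrees below level) with 2 to 4 N breaks the stay; about 60 mm of travel takes it to where it no longer springs back.
- relay: spare plug-in relay: a block 28 (x) x 36 (y) x 70 mm high with dark foot, pale see-through housing and copper-coloured coil, 70 to 120 g, standing upright on the bench left of the unit. Origin at the centre of its underside. It fits the socket either way round.
- socket: dark empty relay socket inside the case, 54 (x) x 62 (y) x 22 mm high, pocket 31 x 39 mm, 12 mm deep, mouth chamfered by 3 mm; axes as the case's. Origin at the centre of its underside, at x = -45, y = +35, z = 13.5 mm in the case's frame. A fitted relay of the same kind stands 78 mm to its left.
- socket_floor (a point): centre of the floor of the socket's pocket, 10 mm above the socket's underside: the relay's origin lies here when it is fully home (its top is then 10 mm below the shut cover)
- cap_a: translucent white plastic lid, 62 mm across, 13 mm high. Leave it where it is.
- cap_b: the other translucent white plastic lid, same size. Leave it where it is.
- screwdriver: screwdriver with a red handle. Leave it where it is.
- tape: black roll of tape, 90 mm across, lying flat. Leave it where it is.
- board: small blue circuit board, 100 x 80 mm. Leave it where it is.
- spray_can: grey can, 52 mm across, 150 mm tall. Leave it where it is.
- slide_tray: dark slide tray full of framed slides, 60 x 200 mm. Leave it where it is.
- stay_bracket (a joint): steel bracket that fixes the stay's upper end under the cover, clamped in a slotted strip. 0 as set, + towards the cover's front edge (m); it must stay put. It slips when the cover is pulled or pushed at the handle against the taut or locked stay with more than about 20 N.
There are look-alikes about, which are no part of the job. Of the things like the relay, leave any that is green; of the rest the smaller one is meant.

How it is judged (in metres and radians):
On the way, in this order (a step that is already met when the one before it is completed fails the run):
1. the cover stands open, held by its locked stay, with the robot's hand off it (value of joint stay_knee above 2.93 rad and value of joint cover above 1.2 rad and contact force between each of the arm, the fingers and cover below 0.3 N), for 0.3 s.
2. the relay sits fully home in the socket, let go, while the stay is still locked (horizontal distance between relay and socket_floor below 0.005 m and z of relay in the frame of socket_floor below 0.003 m and angle between the z axis of relay and the z axis of socket, either way round below 0.07 rad and value of joint stay_knee above 2.93 rad and contact force between the fingers and relay below 0.2 N), for 0.2 s.
3. the stay is broken at its knee with the cover still up (value of joint stay_knee below 2.4 rad and value of joint cover above 0.9 rad), for 0.05 s.
At the end, for the whole second after the job is handed in: the cover is fully shut (within 0.02 rad), and under it the relay is fully home in the socket: upright within 0.07 rad, its underside within 3 mm of the pocket's floor and its axis within 5 mm of the pocket's centre; nothing moves (value of joint cover below 0.02 rad and horizontal distance between relay and socket_floor below 0.005 m and z of relay in the frame of socket_floor below 0.003 m and angle between the z axis of relay and the z axis of socket, either way round below 0.07 rad and linear speed of relay below 0.02 m/s); the robot touches nothing.
It fails at once if the cover drops or slams (falls faster than 1.8 rad/s) (velocity of joint cover below -1.8 rad/s).
It fails at once if the stay's knee is pushed with more than 18 N (contact force between any of the arm, the fingers and stay_arm above 18 N).
It fails at once if a loose thing on the bench is pushed about (moves more than 30 mm) (distance of any of cap_a, cap_b, screwdriver, tape, board, spray_can, slide_tray from where it was at the start of the episode above 0.03 m).
It fails at once if the stay is strained: the cover is pulled or pushed so hard against it that its upper bracket slips by more than 2 mm (value of joint stay_bracket above 0.002 m or value of joint stay_bracket below -0.002 m).
It also fails if it takes over 72 s, if anything falls off the work surface, if the arm or the gripper's body presses on something with over 40 N, if the wrist force passes 120 N, or if a joint passes its speed limit or range.

## Robot

A 6-joint arm with a two-finger parallel gripper is mounted at the origin on the work surface. World frame = base frame: x ahead of the robot, y to its left, z up, the work surface at z = 0. Lengths are in m, angles in degrees, forces in N, time in s.
With the tool pointing down it reaches from about 0.35 to 0.975 m from the base axis. Payload 7.1 kg.
Tool frame: the origin (TCP) lies at the very end of the fingers, on their centre line; the grasp point (between the pads) lies 19 mm behind it (ctrl.grip_depth is the distance from the TCP to the grasp point, in m); z points along the fingers, y is the direction in which the jaws open and shut (so a half turn about z gives the same grasp; the last joint's range is limited). The gripper opens to 88 mm and grips with 3 to 60 N. Pads are 20 mm wide; open, the fingers measure 115 mm over their backs; the gripper's body (75 mm by 178 mm) begins 61 mm behind the grasp point.
Start: joints at [-72.479, 24.242, 93.386, -0, 62.372, -1.089], TCP at [0.199, -0.592, 0.223] pointing down, gripper open.
Joint ranges: [-172.04, 172.04], [-51.8, 120.97], [4.93, 147.93], [-75.15, 255.16], [6.16, 154.13], [-145.62, 145.62]. Speed limits (degrees/s): [136.94, 136.94, 172.46, 180, 180, 180].

## Interface

Orientations are given as [roll, pitch, yaw] about the fixed x, y, z axes, in that order (R = Rz(yaw) Ry(pitch) Rx(roll)).
In Python, from workcell import ctrl gives the robot as it stands.
- The arm moves only by the shell command python3 -m crank 'ROWS' [FORCE]. ROWS is JSON, a list of rows, each a list of 7 numbers: the opening, from 0 (shut) to 1 (fully open), then the shift along the tool's x, y, z in cm, then the turn, a rotation vector about the tool's x, y, z in degrees. In form: [[hand, x, y, z, rx, ry, rz], ...]. A call has exactly 10 rows; each row is the pose to reach, as a shift and turn from the pose commanded when the call began, along the tool's axes at that moment; what a row does not reach only later rows make up. A row lasts 1/8 s, in which the tool goes at most 62.5 mm and 10.7 degrees, less where a joint would pass 70% of its speed; a pose out of reach is approached as far as the arm can. A call with a gripper value outside its range is refused whole. The fingers move at their own pace and stop on an object; FORCE is the grip in N (left out, the last holds). Time passes only in rows, so rows that repeat a pose let the fingers close, or fill a call up. It gives the time, the measured TCP pose, the force and the opening at its end, in the units of the state.
- ctrl.get_obs(): the state, without advancing time (a new reading comes with each control period).
- ctrl.read_camera(name): name is "scene" or "top" or "wrist"; returns a dict with "img" (480x640x3 uint8, blue, green, red), "range_z" (480x640 float32, m along the optical axis (not along the pixel's ray), 0 where there is no reading), "fx", "fy", "cx", "cy" (pixels), "k1" (the pictures are not rectified: a ray, as slopes to the right and down, at radius r is drawn at 1 + k1 r^2 times it, then the intrinsics apply), "pose" (4x4, takes a point from camera to world coordinates). Camera axes: x right, y down, z forward; pixel columns grow to the right and rows downward; lengths in m; the calibration is good to about 2 mm. A picture is of the moment at which its call begins.
- ctrl.close_job(): hands the job in, once; it reports no verdict.
The state is a dict: "t": time; "joint_positions": joint angles; "qd": joint speeds; "tau": joint torques, N m; "tcp_pos": TCP position; "tool_rot": TCP orientation; "wrist_force": force on the tool from outside, world axes, zero at the start; "torque": the same for the moment, N m; "gripper_width": opening from 0.0 (shut) to 1.0 (fully open).
Only numpy, scipy, OpenCV 4.12 (cv2) and the standard library are available. Lean on these libraries where they do the work, as an engineer would, in place of code of your own. Each camera call takes 0.05 s, during which the arm holds its last target.

## Working session

There is one attempt and no reset: what is moved stays moved. The work goes in short steps, Python scripts to look and compute and a shell command to move; the robot and the scene stay as the last step left them, time stands still between calls to the robot, and variables do not carry over. Pictures are saved under pics/ and viewed, and the job is handed in when it is done.

```bash
ls -la; mkdir -p pics; cat > h.py <<'E'
import numpy as np, cv2
from workcell import ctrl
from scipy.spatial.transform import Rotation as R
def shot(name,fn):
    c=ctrl.read_camera(name); cv2.imwrite('pics/'+fn,c['img']); np.savez('pics/'+fn+'.npz',**c); return c
def load(fn): return dict(np.load('pics/'+fn+'.npz'))
def slopes(c,u,v):
    K=np.array([[c['fx'],0,c['cx']],[0,c['fy'],c['cy']],[0,0,1]],float)
    a=np.array([[[u,v]]],float)
    p=cv2.undistortPoints(a,K,np.array([float(c['k1']),0,0,0]))[0,0]
    return np.array([p[0],p[1],1.])
def ray(c,u,v):
    P=c['pose']; return P[:3,3],P[:3,:3]@slopes(c,u,v)
def onz(c,u,v,z):
    o,d=ray(c,u,v); return o+d*(z-o[2])/d[2]
def pt(c,u,v):
    z=np.median([x for x in c['range_z'][int(v)-1:int(v)+2,int(u)-1:int(u)+2].ravel() if x>0] or [np.nan]); o,d=ray(c,u,v); return o+d*z
def proj(c,X):
    P=c['pose']; p=P[:3,:3].T@(np.array(X)-P[:3,3]); x,y=p[0]/p[2],p[1]/p[2]; s=1+c['k1']*(x*x+y*y)
    return c['fx']*x*s+c['cx'],c['fy']*y*s+c['cy']
E
python3 - <<'E'
from h import *
for n in ('scene','top','wrist'):
    c=shot(n,n+'0.png'); print(n,c['fx'],c['k1'],c['pose'].round(3).tolist())
print(ctrl.get_obs(),ctrl.grip_depth)
E
```

```text
total 12
drwxr-xr-x  3 agent agent 4096 Dec  7 03:18 .
drwxr-xr-x 23 root  root  4096 Dec  7 03:18 ..
drwxr-xr-x  2 agent agent 4096 Dec  7 03:18 pics
scene 581.0673449113508 -0.03951823255137294 [[0.131, 0.552, -0.824, 1.586], [0.991, -0.083, 0.102, -0.126], [-0.012, -0.83, -0.558, 0.85], [0.0, 0.0, 0.0, 1.0]]
top 505.97028904306546 -0.09163542993703176 [[0.014, -0.998, 0.054, 0.424], [-1.0, -0.015, -0.022, 0.02], [0.023, -0.054, -0.998, 1.628], [0.0, 0.0, 0.0, 1.0]]
wrist 343.46969459451134 -0.009699818976635199 [[0.319, -0.919, -0.233, 0.262], [-0.948, -0.309, -0.077, -0.571], [-0.001, 0.245, -0.969, 0.384], [0.0, 0.0, 0.0, 1.0]]
{'t': 0.15, 'joint_positions': array([-7.24793839e+01,  2.42752426e+01,  9.34197953e+01, -1.16005347e-03,
        6.23707523e+01, -1.08949664e+00]), 'qd': array([-0.05945436, -0.15524583, -0.08828203, -0.0577866 , -0.03474053,
        0.07627446]), 'tau': array([-2.89961122e-05, -5.44979560e+01, -2.73920095e+01,  6.43950957e-02,
        2.04075384e-02, -5.49233926e-05]), 'tcp_pos': array([ 0.19933988, -0.591923  ,  0.22208162]), 'tool_rot': array([-1.79934202e+02, -2.23981021e-04,  1.86106512e+01]), 'wrist_force': array([-0.30151321, -0.5502453 ,  0.90837066]), 'torque': array([ 0.01892919, -0.02804041, -0.02477096]), 'gripper_width': 0.999434496502797} 0.0187
```

View pics/scene0.png

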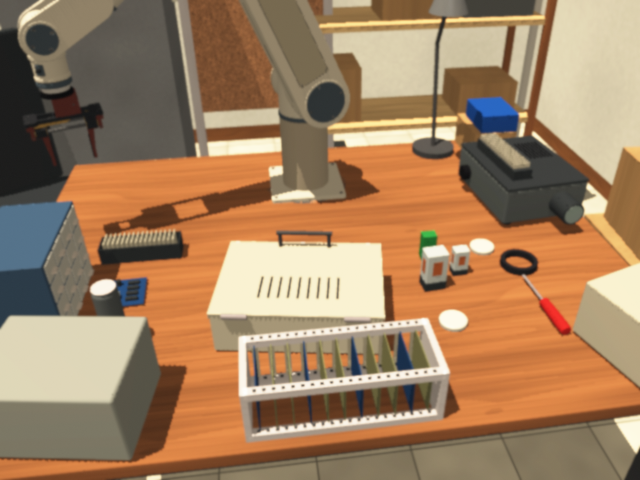

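View pics/top0.png

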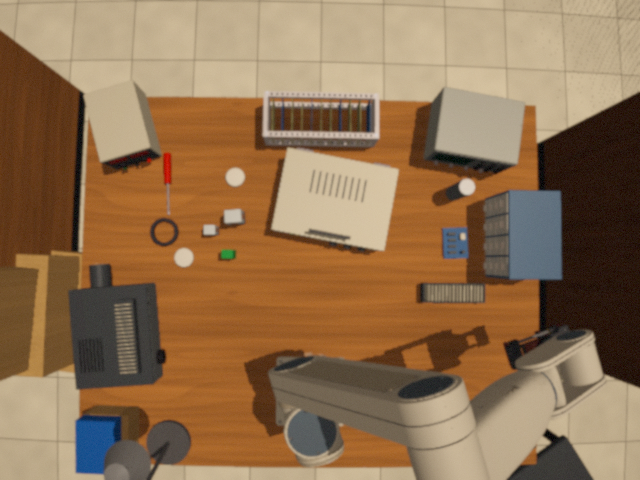

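View pics/wrist0.png

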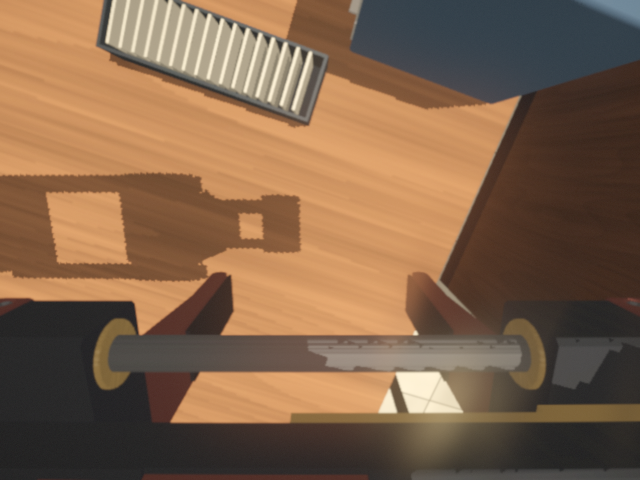

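The scene view shows the unit's handle at (304,237), a larger relay at (434,266), a smaller one at (460,258) and a green one at (428,242). In the top view the cover corners are near (288,149), (398,167), (383,250) and (271,230), and the small relay is at (209,230).

```bash
python3 - <<'E'
from h import *
c=load('top0.png'); im=c['img']; hsv=cv2.cvtColor(im,cv2.COLOR_BGR2HSV)
# height map
H=np.full((480,640),np.nan); 
P=c['pose']
u,v=np.meshgrid(np.arange(640),np.arange(480))
K=np.array([[c['fx'],0,c['cx']],[0,c['fy'],c['cy']],[0,0,1]],float)
s=cv2.undistortPoints(np.stack([u.ravel(),v.ravel()],1).astype(float)[:,None],K,np.array([float(c['k1']),0,0,0]))[:,0]
d=np.c_[s,np.ones(len(s))]*c['range_z'].ravel()[:,None]
X=(d@P[:3,:3].T+P[:3,3]).reshape(480,640,3); X[c['range_z']<=0]=np.nan
np.save('pics/X.npy',X)
m=((X[...,2]>.085)&(X[...,2]<.125)).astype(np.uint8); m[:140]=0;m[262:]=0;m[:,:262]=0;m[:,410:]=0
m=cv2.morphologyEx(m,cv2.MORPH_CLOSE,np.ones((7,7)));m=cv2.morphologyEx(m,cv2.MORPH_OPEN,np.ones((5,5)))
ct=max(cv2.findContours(m,0,1)[0],key=cv2.contourArea)
Q=np.array([onz(c,a[0],a[1],.105)[:2] for a in ct[:,0]],np.float32)
print('cover',cv2.minAreaRect(Q),cv2.boxPoints(cv2.minAreaRect(Q)), np.nanmedian(X[...,2][m>0]))
# color based too
m2=((hsv[...,2]>150)&(hsv[...,1]<70)).astype(np.uint8); m2[:145]=0;m2[262:]=0;m2[:,:262]=0;m2[:,410:]=0
m2=cv2.morphologyEx(m2,cv2.MORPH_CLOSE,np.ones((9,9)))
ct=max(cv2.findContours(m2,0,1)[0],key=cv2.contourArea)
Q=np.array([onz(c,a[0],a[1],.105)[:2] for a in ct[:,0]],np.float32)
print('col',cv2.minAreaRect(Q),cv2.boxPoints(cv2.minAreaRect(Q)))
# objects
hm=X[...,2]
for (n,a,b,e,f) in [('small',200,220,220,240),('big',220,246,205,228),('green',218,238,247,262),('capa',224,246,166,188),('capb',172,196,246,268),('can',450,480,175,200)]:
    z=hm[e:f,a:b]; zt=np.nanpercentile(z,95); mm=(z>zt-.012)&(z>.008); 
    x=X[e:f,a:b][mm]; print(n,zt,x[:,:2].mean(0),cv2.minAreaRect(x[:,:2].astype(np.float32)))
big=cv2.resize(im[130:280,150:420],None,fx=2.9,fy=2.9,interpolation=cv2.INTER_CUBIC); cv2.imwrite('pics/a.png',big)
s=load('scene0.png')['img']; cv2.imwrite('pics/b.png',cv2.resize(s[200:360,200:500],None,fx=2.6,fy=2.6,interpolation=cv2.INTER_CUBIC))
E
```

```text
cover ((0.6079160571098328, -0.06392316520214081), (0.3466191589832306, 0.2615194022655487), 79.98836517333984) [[ 0.44901794 -0.21186133]
 [ 0.70655507 -0.257326  ]
 [ 0.7668142   0.084015  ]
 [ 0.50927705  0.12947968]] 0.10541625095128326
col ((0.6057621836662292, -0.0637093037366867), (0.3445880115032196, 0.2585979104042053), 79.97767639160156) [[ 0.44845167 -0.21087196]
 [ 0.70310336 -0.25587624]
 [ 0.7630727   0.08345336]
 [ 0.508421    0.12845764]]
small 0.07329215127273372 [0.50804694 0.32011954] ((0.508070170879364, 0.320733904838562), (0.02531297691166401, 0.03512618690729141), 1.381782054901123)
big 0.10308364716683743 [0.54884241 0.24493487] ((0.5486833453178406, 0.2456505298614502), (0.039762530475854874, 0.05205537751317024), 4.720529556274414)
green 0.07336867745722246 [0.43413475 0.26313001] ((0.4335961639881134, 0.26286882162094116), (0.02778409793972969, 0.03469476103782654), 0.9174898862838745)
capa 0.018430660245738393 [0.6826197  0.25360149] ((0.6844030022621155, 0.25283947587013245), (0.06266143918037415, 0.061322346329689026), 1.4930779933929443)
capb 0.018240302799717993 [0.41981905 0.41287808] ((0.42037585377693176, 0.4167978763580322), (0.057521481066942215, 0.06600668281316757), 1.027740716934204)
can 0.15254109727312698 [ 0.64161879 -0.45293819] ((0.6416399478912354, -0.45338377356529236), (0.048425547778606415, 0.04924160987138748), 70.37181091308594)
```

```bash
ls pics
```

```text
X.npy
a.png
b.png
scene0.png
scene0.png.npz
top0.png
top0.png.npz
wrist0.png
wrist0.png.npz
```

View pics/a.png

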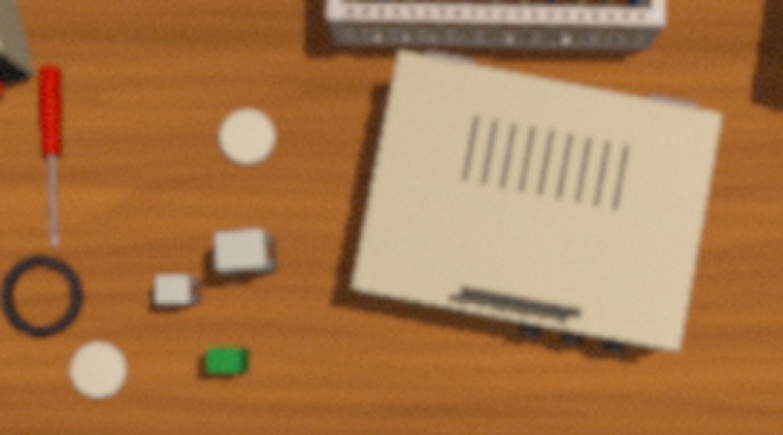

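View pics/b.png

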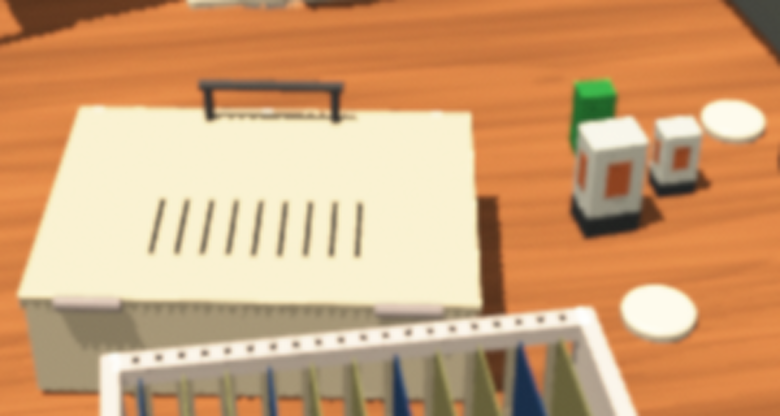

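```bash
cat >> h.py <<'E'
C0=np.array([.6068,-.0638]); YAW=-10.0
def cw(x,y,z):
    a=np.radians(YAW); return np.array([C0[0]+x*np.cos(a)-y*np.sin(a),C0[1]+x*np.sin(a)+y*np.cos(a),z])
def wc(X):
    a=np.radians(YAW); d=np.array(X[:2])-C0; return np.array([d[0]*np.cos(a)+d[1]*np.sin(a),-d[0]*np.sin(a)+d[1]*np.cos(a),X[2]])
def Rt(yaw,tilt=0):  # tool down with yaw, then tilt deg about case y axis
    r=R.from_euler('xyz',[180,0,yaw],degrees=True)
    a=np.radians(YAW); return R.from_rotvec(np.radians(tilt)*np.array([-np.sin(a),np.cos(a),0]))*r
def cur():
    o=ctrl.get_obs(); return o['tcp_pos'],R.from_euler('xyz',o['tool_rot'],degrees=True),o
def go(p,r,src=None):
    P,Q,o=src or cur(); s=Q.inv().apply(np.array(p)-P)*100; w=(Q.inv()*r).as_rotvec(degrees=True)
    print('shift cm',s.round(2).tolist(),'rot',w.round(1).tolist())
def st():
    P,Q,o=cur(); print('t',round(o['t'],2),'tcp',P.round(4).tolist(),'case',wc(P).round(4).tolist(),'rpy',o['tool_rot'].round(2).tolist(),'F',o['wrist_force'].round(1).tolist(),'g',round(float(o['gripper_width']),3)); return o
E
python3 - <<'E'
from h import *
t=load('top0.png'); s=load('scene0.png')
print('pred handle',cw(-.11,0,.141), 'top pix',proj(t,cw(-.11,0,.141)),'scene',proj(s,cw(-.11,0,.141)))
for q in [(-.11,.0625,.141),(-.11,-.0625,.141),(.127,.173,.105),(-.127,.173,.105),(.127,-.173,.105),(-.127,-.173,.105)]: print(q,np.round(proj(t,cw(*q)),1),np.round(proj(s,cw(*q)),1))
# dark bar masks
for c,(a,b,e,f) in ((t,(295,360,220,250)),(s,(270,340,228,240))):
    g=cv2.cvtColor(c['img'],cv2.COLOR_BGR2GRAY)[e:f,a:b]; m=(g<100).astype(np.uint8)
    n,l,stt,cen=cv2.connectedComponentsWithStats(m); i=1+np.argmax(stt[1:,4]); print(stt[i],cen[i]+[a,e])
p,q,o=cur(); go(cw(-.11,0,.20),Rt(80))
E
python3 - <<'E'
import cv2
a=cv2.imread('pics/scene0.png')[215:265,250:350];b=cv2.imread('pics/top0.png')[215:255,280:380]
cv2.imwrite('pics/c.png',cv2.vconcat([cv2.resize(a,(700,350)),cv2.resize(b,(700,250))]))
E
```

```text
pred handle [ 0.49847115 -0.0446987   0.141     ] top pix (np.float64(328.80458919606957), np.float64(232.79365997244355)) scene (np.float64(305.57670238181265), np.float64(232.67805398027238))
(-0.11, 0.0625, 0.141) [308.  228.8] [333.5 233.1]
(-0.11, -0.0625, 0.141) [349.6 236.8] [277.8 232.3]
(0.127, 0.173, 0.105) [287.  146.4] [386.5 316.9]
(-0.127, 0.173, 0.105) [270.8 228.1] [382.3 242.9]
(0.127, -0.173, 0.105) [398.3 168. ] [208.4 313.3]
(-0.127, -0.173, 0.105) [383.4 249.7] [232.  240.7]
[  0  15  65  15 400] [324.415  243.3675]
[  7   4  55   8 196] [303.20408163 233.86734694]
shift cm [45.81, -42.31, 2.26] rot [-0.1, -0.0, -61.4]
```

View pics/c.png

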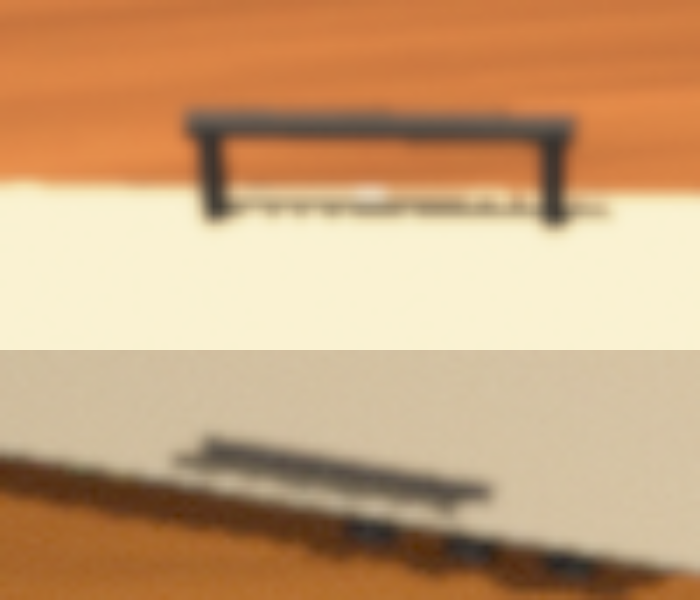

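The predicted bar lies within a pixel of both views, with a residual of about 2 mm that I'll shift by. Next I move to the hover.

```bash
sed -i 's/C0=np.array.*/C0=np.array([.606,-.0655])/' h.py; python3 - <<'E'
from h import *
go(cw(-.11,0,.20),Rt(80))
E
```

```text
Traceback (most recent call last):
  File "h.py", line 23, in cw
    a=np.radians(YAW); return np.array([C0[0]+x*np.cos(a)-y*np.sin(a),C0[1]+x*np.sin(a)+y*np.cos(a),z])
                 ^^^
NameError: name 'YAW' is not defined
```

```bash
sed -i 's/^C0=np.array.*/C0=np.array([.606,-.0655]); YAW=-10.0/' h.py; python3 - <<'E'
from h import *
go(cw(-.11,0,.20),Rt(80))
E
```

```text
shift cm [45.68, -42.18, 2.26] rot [-0.1, -0.0, -61.4]
```

```bash
python3 -m crank '[[0.6,45.7,-42.2,2.3,0,0,-61.4],[0.6,45.7,-42.2,2.3,0,0,-61.4],[0.6,45.7,-42.2,2.3,0,0,-61.4],[0.6,45.7,-42.2,2.3,0,0,-61.4],[0.6,45.7,-42.2,2.3,0,0,-61.4],[0.6,45.7,-42.2,2.3,0,0,-61.4],[0.6,45.7,-42.2,2.3,0,0,-61.4],[0.6,45.7,-42.2,2.3,0,0,-61.4],[0.6,45.7,-42.2,2.3,0,0,-61.4],[0.6,45.7,-42.2,2.3,0,0,-61.4]]' 30; python3 - <<'E'
from h import *
st(); c=shot('wrist','w1.png'); print(proj(c,cw(-.11,.0625,.141)),proj(c,cw(-.11,-.0625,.141)))
go(cw(-.11,0,.122),Rt(80))
E
```

```text
t: 1.4
tcp_pos: [0.4986, -0.0445, 0.1997]
tool_rot: [180.0, 0.0, 80.0]
wrist_force: [0.6, -0.6, -0.6]
gripper_width: 0.599
t 1.4 tcp [0.4986, -0.0445, 0.1997] case [-0.1094, 0.0021, 0.1997] rpy [179.98, 0.0, 80.03] F [0.6, -0.6, -0.6] g 0.599
(np.float64(318.5348622082383), np.float64(166.8584704430271)) (np.float64(318.5925182431739), np.float64(345.41247830522013))
shift cm [-0.76, -0.29, 7.77] rot [0.1, -0.2, 0.1]
```

View pics/w1.png

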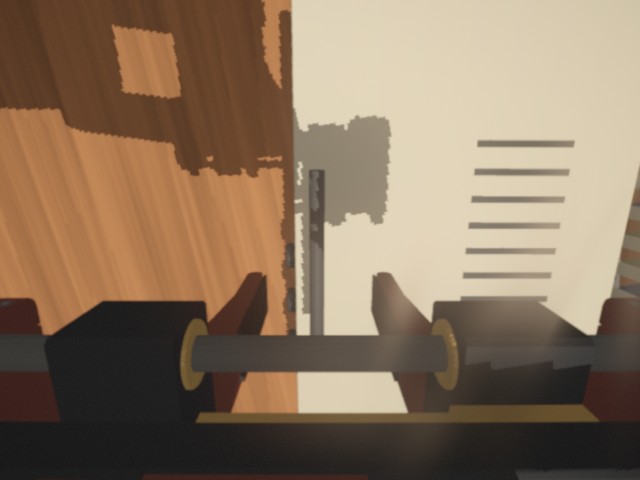

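The bar runs along u≈317 with its end at v≈170, against a predicted (318.5,167), so the fingers straddle it. The shift printed after the shot differs from the pose before it, so I'm checking the state.

```bash
python3 - <<'E'
from h import *
st();st();go(cw(-.11,0,.122),Rt(80))
E
```

```text
t 1.45 tcp [0.5016, -0.0396, 0.1997] case [-0.1073, 0.0074, 0.1997] rpy [179.87, -0.15, 80.15] F [1.6, 3.1, 0.7] g 0.602
t 1.45 tcp [0.5016, -0.0396, 0.1997] case [-0.1073, 0.0074, 0.1997] rpy [179.87, -0.15, 80.15] F [1.6, 3.1, 0.7] g 0.602
shift cm [-0.76, -0.29, 7.77] rot [0.1, -0.2, 0.1]
```

The arm was still settling, and the commanded pose is the planned one. I descend straight and then grip.

```bash
python3 -m crank '[[0.6,0,0,3,0,0,0],[0.6,0,0,6,0,0,0],[0.6,0,0,7.8,0,0,0],[0.6,0,0,7.8,0,0,0],[0,0,0,7.8,0,0,0],[0,0,0,7.8,0,0,0],[0,0,0,7.8,0,0,0],[0,0,0,7.8,0,0,0],[0,0,0,7.8,0,0,0],[0,0,0,7.8,0,0,0]]' 30; python3 - <<'E'
from h import *
st()
E
```

```text
t: 2.7
tcp_pos: [0.4966, -0.0463, 0.1217]
tool_rot: [-179.8, 0.0, 80.0]
wrist_force: [-5.0, 0.8, 6.0]
gripper_width: 0.104
t 2.7 tcp [0.4966, -0.0463, 0.1217] case [-0.1111, -0.0001, 0.1217] rpy [-179.84, 0.01, 80.01] F [-5.0, 0.8, 6.0] g 0.104
```

```bash
python3 -m crank '[[0,0,0.37,-1.75,0,0,0],[0,0,0.87,-3.47,0,0,0],[0,0,1.5,-5.14,0,0,0],[0,0,2.26,-6.76,0,0,0],[0,0,3.13,-8.32,0,0,0],[0,0,4.12,-9.82,0,0,0],[0,0,5.22,-11.23,0,0,0],[0,0,6.41,-12.55,0,0,0],[0,0,7.71,-13.79,0,0,0],[0,0,9.1,-14.92,0,0,0]]' 30; python3 - <<'E'
from h import *
st(); s=shot('scene','s2.png'); w=shot('wrist','w2.png'); st()
E
```

```text
t: 3.95
tcp_pos: [0.5825, -0.0616, 0.2712]
tool_rot: [-179.3, 0.0, 80.0]
wrist_force: [-20.6, 2.9, 16.6]
gripper_width: 0.104
t 3.95 tcp [0.5825, -0.0616, 0.2712] case [-0.0238, -0.0002, 0.2712] rpy [-179.31, 0.03, 80.02] F [-20.6, 2.9, 16.6] g 0.104
t 4.05 tcp [0.5851, -0.0621, 0.2731] case [-0.0211, -0.0003, 0.2731] rpy [-179.66, 0.03, 80.02] F [-17.9, 1.8, 20.9] g 0.099
```

View pics/s2.png

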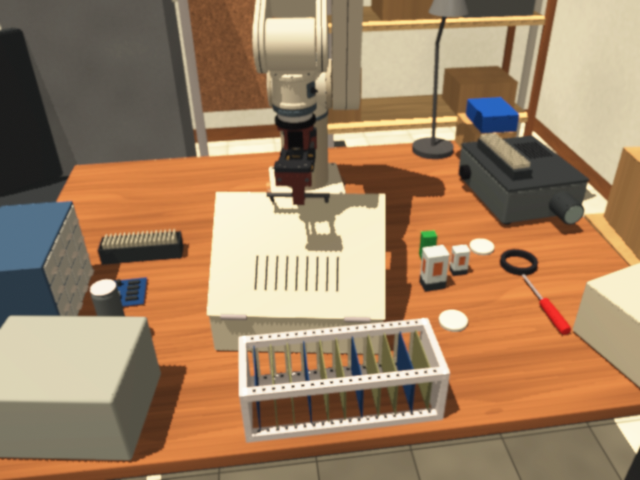

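View pics/w2.png

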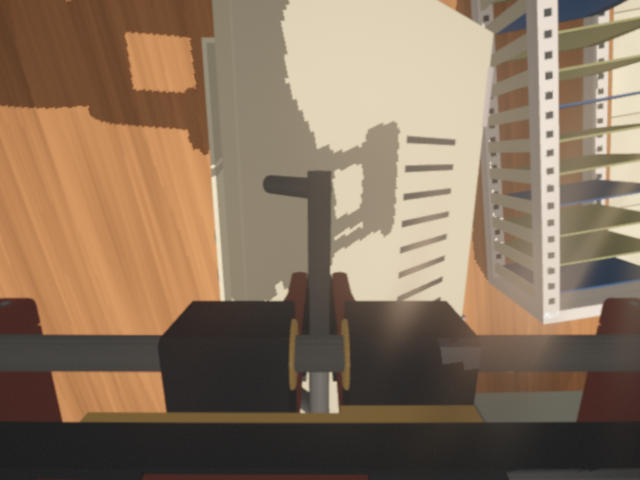

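The scene picture shows the cover part raised, gripped at the handle (298,196). The force is purely radial, so the true arc lies about 2–3 mm further out; I correct for that and go on to about 1.15 rad.

```bash
python3 -m crank '[[0,0,0.56,-0.75,0,0,0],[0,0,1.35,-1.28,0,0,0],[0,0,2.17,-1.78,0,0,0],[0,0,3.0,-2.24,0,0,0],[0,0,3.85,-2.67,0,0,0],[0,0,4.72,-3.07,0,0,0],[0,0,5.61,-3.43,0,0,0],[0,0,6.51,-3.76,0,0,0],[0,0,7.42,-4.05,0,0,0],[0,0,8.33,-4.3,0,0,0]]' 15; python3 - <<'E'
from h import *
st(); s=shot('scene','s3.png'); st()
E
```

```text
t: 5.3
tcp_pos: [0.6703, -0.077, 0.3144]
tool_rot: [180.0, 0.0, 80.0]
wrist_force: [-4.1, -0.6, 2.3]
gripper_width: 0.108
t 5.3 tcp [0.6703, -0.077, 0.3144] case [0.0654, -0.0002, 0.3144] rpy [179.96, 0.01, 80.01] F [-4.1, -0.6, 2.3] g 0.108
t 5.35 tcp [0.6715, -0.0773, 0.3146] case [0.0666, -0.0002, 0.3146] rpy [179.87, 0.01, 80.0] F [-0.4, -2.0, 6.7] g 0.108
```

View pics/s3.png

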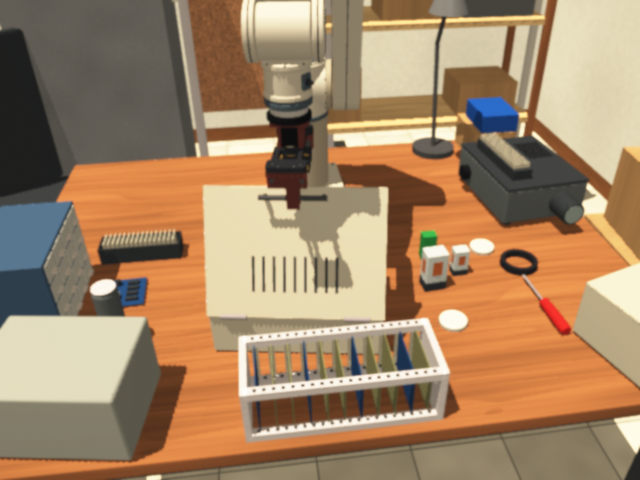

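```bash
python3 - <<'E'
from h import *
s=shot('top','t3.png'); 
cv2.imwrite('pics/t3c.png',cv2.resize(s['img'][130:280,250:430],None,fx=4,fy=4,interpolation=cv2.INTER_CUBIC))
E
```

```text
(no output)
```

View pics/t3c.png

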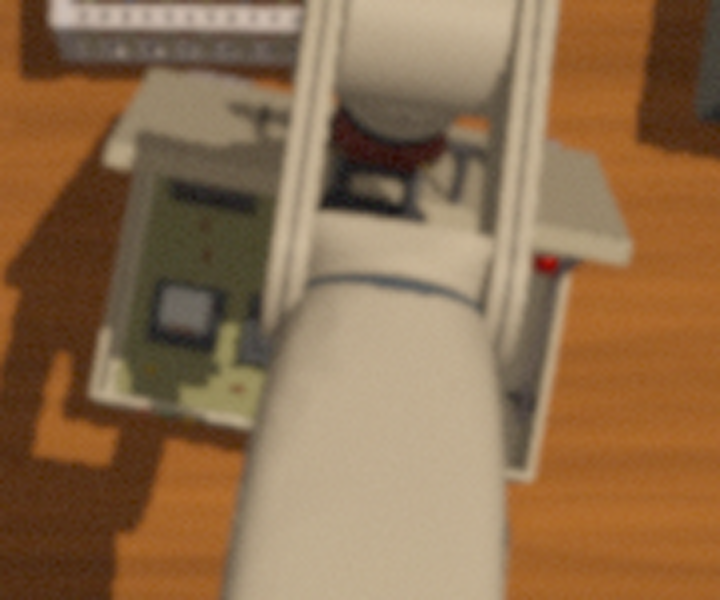

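The top crop shows the red tab at full-image pixel (387,196) at the right wall, and the fitted relay at left (crop (187,307)). I'll work out the knee position, to estimate how far it is from straight.

```bash
cat >> h.py <<'E'
def tab(c):
    h=cv2.cvtColor(c['img'],cv2.COLOR_BGR2HSV); m=(((h[...,0]<8)|(h[...,0]>172))&(h[...,1]>150)&(h[...,2]>90)).astype(np.uint8)
    m[:150]=0;m[260:]=0;m[:,340:][:,60:]=0;m[:,:340]=0
    n,l,s,cen=cv2.connectedComponentsWithStats(m)
    if n<2: print('no tab');return
    i=1+np.argmax(s[1:,4]); v,u=np.where(l==i); rz=c['range_z'][v,u]; 
    print('tab pix',cen[i].round(1),'area',s[i,4],s[i,:4])
    Q=np.array([wc(pt(c,a,b)) for a,b in zip(u,v)]); print(' case med',np.nanmedian(Q,0).round(4),'min',np.nanmin(Q,0).round(3),'max',np.nanmax(Q,0).round(3))
E
python3 - <<'E'
from h import *
c=load('t3.png'); tab(c)
# near right wall points profile
for (u,v) in [(378,230),(380,225),(383,215),(385,205),(386,200),(379,222),(379,235)]: print((u,v),wc(pt(c,u,v)).round(3))
st()
E
```

```text
tab pix [386.4 195.4] area 21 [384 194   6   4]
 case med [ 0.0321 -0.1461  0.1387] min [ 0.027 -0.154  0.134] max [ 0.038 -0.138  0.143]
(378, 230) [-0.066 -0.152  0.046]
(380, 225) [-0.05  -0.155  0.05 ]
(383, 215) [-0.02  -0.155  0.076]
(385, 205) [ 0.02  -0.164  0.013]
(386, 200) [ 0.036 -0.164  0.015]
(379, 222) [-0.037 -0.155  0.009]
(379, 235) [-0.079 -0.161  0.023]
t 5.4 tcp [0.6713, -0.0772, 0.3146] case [0.0663, -0.0002, 0.3146] rpy [179.84, 0.01, 80.0] F [-0.6, -1.3, 6.4] g 0.107
```

Foot at about (-66, 40) mm and knee at (32, 133) mm are 135 mm apart, which matches the link length. The model predicts the stay straight at about 1.31 rad. I advance to 1.25 and re-measure.

```bash
python3 -m crank '[[0,0,0.3,-0.12,0,0,0],[0,0,0.6,-0.2,0,0,0],[0,0,0.9,-0.26,0,0,0],[0,0,1.2,-0.32,0,0,0],[0,0,1.5,-0.38,0,0,0],[0,0,1.8,-0.44,0,0,0],[0,0,2.1,-0.49,0,0,0],[0,0,2.34,-0.52,0,0,0],[0,0,2.34,-0.52,0,0,0],[0,0,2.34,-0.52,0,0,0]]' 12; python3 - <<'E'
from h import *
st(); c=shot('top','t4.png'); tab(c);st()
E
```

```text
t: 6.65
tcp_pos: [0.6931, -0.081, 0.3191]
tool_rot: [179.9, 0.0, 80.0]
wrist_force: [1.3, -3.6, -0.7]
gripper_width: 0.111
t 6.65 tcp [0.6931, -0.081, 0.3191] case [0.0885, -0.0001, 0.3191] rpy [179.93, 0.0, 80.01] F [1.3, -3.6, -0.7] g 0.111
tab pix [385.5 199.7] area 24 [383 198   6   5]
 case med [ 0.0178 -0.1442  0.1495] min [ 0.013 -0.152  0.14 ] max [ 0.024 -0.136  0.152]
t 6.7 tcp [0.693, -0.0809, 0.3191] case [0.0883, -0.0001, 0.3191] rpy [179.94, 0.01, 80.01] F [1.8, -2.5, -0.6] g 0.108
```

```bash
python3 -m crank '[[0,0,0.2,-0.03,0,0,0],[0,0,0.4,-0.06,0,0,0],[0,0,0.6,-0.09,0,0,0],[0,0,0.8,-0.11,0,0,0],[0,0,0.95,-0.13,0,0,0],[0,0,1.05,-0.14,0,0,0],[0,0,1.05,-0.14,0,0,0],[0,0,1.05,-0.14,0,0,0],[0,0,1.05,-0.14,0,0,0],[0,0,1.05,-0.14,0,0,0]]' 12; python3 - <<'E'
from h import *
st(); c=shot('top','t5.png'); tab(c);st()
E
```

```text
t: 7.95
tcp_pos: [0.7014, -0.0823, 0.3202]
tool_rot: [-179.8, 0.0, 80.0]
wrist_force: [-5.8, -2.6, 1.2]
gripper_width: 0.105
t 7.95 tcp [0.7014, -0.0823, 0.3202] case [0.0969, -0.0, 0.3202] rpy [-179.78, 0.0, 80.01] F [-5.8, -2.6, 1.2] g 0.105
tab pix [383.1 209.7] area 49 [378 207  11   7]
 case med [-0.0155 -0.14    0.1713] min [-0.022 -0.154  0.161] max [-0.007 -0.124  0.174]
t 8.0 tcp [0.7014, -0.0824, 0.3202] case [0.0969, -0.0, 0.3202] rpy [-179.78, 0.0, 80.01] F [-4.9, -2.4, 0.9] g 0.109
```

The knee has jumped to (-16, 165) mm, past the foot–bracket line by about 10°, so it has snapped over the lock. I let go and lift clear.

```bash
python3 -m crank '[[0.1,0,-0.05,0,0,0,0],[0.27,0,-0.05,0,0,0,0],[0.27,0,-0.05,0,0,0,0],[0.27,0,-0.05,0,0,0,0],[0.27,0,-0.2,-4,0,0,0],[0.27,0,-1,-9,0,0,0],[0.27,0,-4,-12,0,0,0],[0.27,0,-9,-13,0,0,-10],[0.5,0,-14,-13,0,0,-20],[0.65,0,-18,-13,0,0,-30]]' 12; python3 - <<'E'
from h import *
st(); c=shot('top','t6.png'); tab(c);s=shot('scene','s6.png');st()
cv2.imwrite('pics/t6c.png',cv2.resize(c['img'][130:280,250:430],None,fx=4,fy=4,interpolation=cv2.INTER_CUBIC))
E
```

```text
t: 9.25
tcp_pos: [0.524, -0.051, 0.451]
tool_rot: [179.9, 0.0, 110.3]
wrist_force: [0.8, 0.5, -0.7]
gripper_width: 0.453
t 9.25 tcp [0.524, -0.051, 0.451] case [-0.0832, 0.0001, 0.451] rpy [179.93, 0.01, 110.35] F [0.8, 0.5, -0.7] g 0.453
tab pix [386.8 210.3] area 10 [386 209   3   4]
 case med [-0.0144 -0.1511  0.1702] min [-0.02  -0.154  0.166] max [-0.01  -0.148  0.172]
t 9.35 tcp [0.5229, -0.0507, 0.4517] case [-0.0844, 0.0001, 0.4517] rpy [179.94, 0.01, 110.21] F [0.8, 0.4, -0.7] g 0.548
```

View pics/t6c.png

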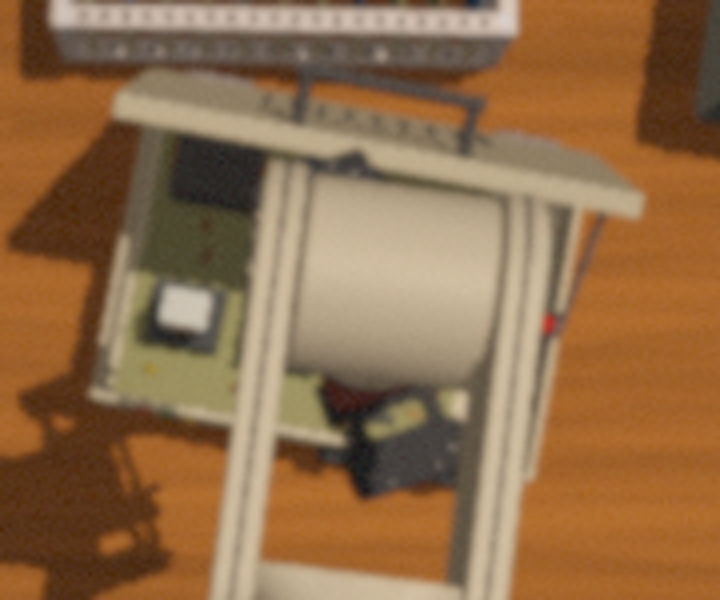

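View pics/s6.png

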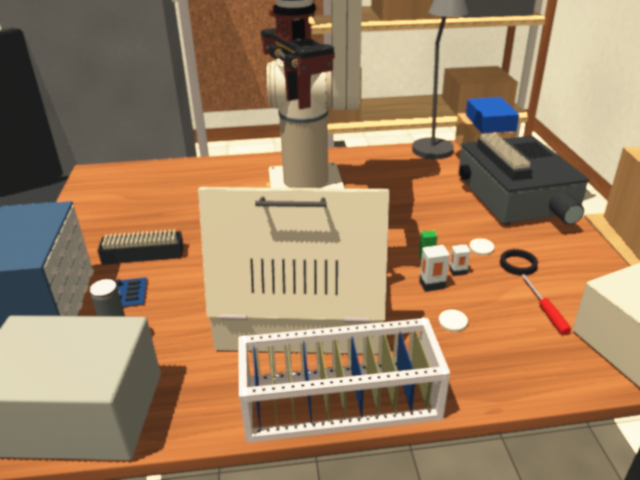

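The cover stands alone: handle at (290,203) in the scene view, tab still forward at crop (549,324), so the stay is locked. Next is the hover over the small relay.

```bash
python3 - <<'E'
from h import *
go([.508,.320,.18],Rt(180))
E
```

```text
shift cm [35.31, 11.38, 27.17] rot [0.0, 0.0, -69.8]
```

```bash
python3 -m crank '[[0.65,35.3,11.4,27.2,0,0,-69.8],[0.65,35.3,11.4,27.2,0,0,-69.8],[0.65,35.3,11.4,27.2,0,0,-69.8],[0.65,35.3,11.4,27.2,0,0,-69.8],[0.65,35.3,11.4,27.2,0,0,-69.8],[0.65,35.3,11.4,27.2,0,0,-69.8],[0.65,35.3,11.4,27.2,0,0,-69.8],[0.65,35.3,11.4,27.2,0,0,-69.8],[0.65,35.3,11.4,27.2,0,0,-69.8],[0.65,35.3,11.4,27.2,0,0,-69.8]]' 20; python3 - <<'E'
from h import *
st(); c=shot('wrist','w7.png');st()
E
```

```text
t: 10.6
tcp_pos: [0.513, 0.3185, 0.1796]
tool_rot: [180.0, 0.1, 179.7]
wrist_force: [0.5, -0.7, -1.3]
gripper_width: 0.647
t 10.6 tcp [0.513, 0.3185, 0.1796] case [-0.1583, 0.362, 0.1796] rpy [179.97, 0.08, 179.7] F [0.5, -0.7, -1.3] g 0.647
t 10.65 tcp [0.5131, 0.3184, 0.1799] case [-0.1582, 0.3619, 0.1799] rpy [179.95, 0.1, 179.68] F [0.5, -1.0, 0.8] g 0.653
```

View pics/w7.png

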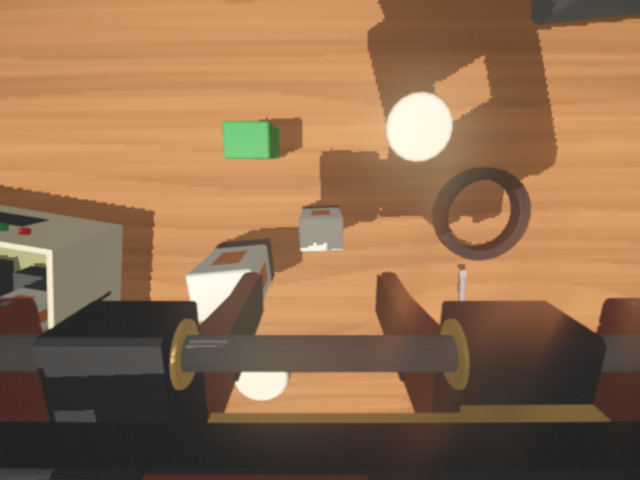

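The small relay is at (321,230), its top face roughly u 300–343, v 220–250. I'll measure it more closely.

```bash
python3 - <<'E'
from h import *
c=load('w7.png'); cv2.imwrite('pics/w7c.png',cv2.resize(c['img'][195:265,280:365],None,fx=8,fy=8,interpolation=cv2.INTER_CUBIC))
P=[]
for v in range(200,262):
    for u in range(290,352):
        p=pt(c,u,v)
        if .060<p[2]<.085: P.append(p)
P=np.array(P); print(len(P),P.mean(0),np.median(P[:,2])); print(cv2.minAreaRect(P[:,:2].astype(np.float32)))
top=P[np.abs(P[:,2]-.0715)<.004]; print(len(top),cv2.minAreaRect(top[:,:2].astype(np.float32)), top.min(0),top.max(0))
E
```

```text
1541 [0.50612446 0.32042295 0.06941324] 0.06976577134619599
((0.5072863101959229, 0.3203716278076172), (0.028201736509799957, 0.03591172397136688), 1.7064118385314941)
1464 ((0.507387101650238, 0.32037463784217834), (0.027999911457300186, 0.03591172397136688), 1.706411600112915) [0.49335468 0.30226374 0.06750653] [0.52179618 0.33818017 0.07077574]
```

View pics/w7c.png

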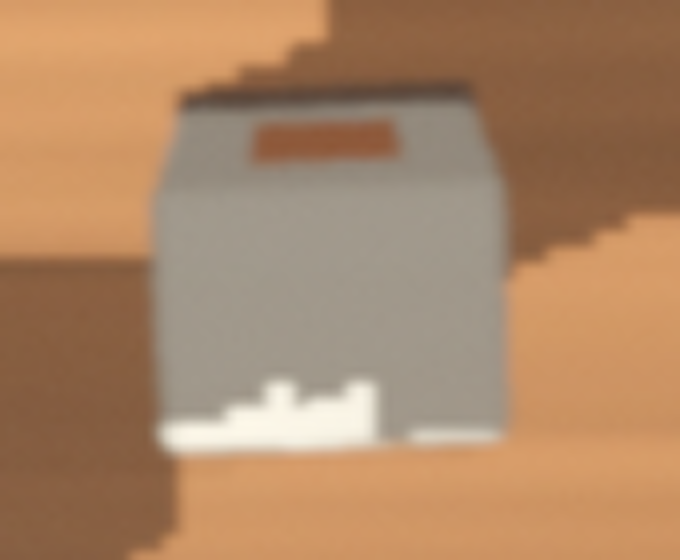

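```bash
python3 - <<'E'
from h import *
go([.5074,.3204,.040],Rt(181.7))
E
```

```text
shift cm [0.6, 0.19, 13.99] rot [0.0, 0.1, -2.0]
```

```bash
python3 -m crank '[[0.65,0.6,0.19,3,0,0,-2],[0.65,0.6,0.19,7,0,0,-2],[0.65,0.6,0.19,11,0,0,-2],[0.65,0.6,0.19,14,0,0,-2],[0.65,0.6,0.19,14,0,0,-2],[0.65,0.6,0.19,14,0,0,-2],[0.2,0.6,0.19,14,0,0,-2],[0.2,0.6,0.19,14,0,0,-2],[0.2,0.6,0.19,14,0,0,-2],[0.2,0.6,0.19,14,0,0,-2]]' 20; python3 - <<'E'
from h import *
st(); c=shot('wrist','w8.png');st()
E
```

```text
t: 11.9
tcp_pos: [0.5065, 0.3215, 0.0395]
tool_rot: [180.0, 0.1, -178.2]
wrist_force: [-1.2, -1.9, 6.7]
gripper_width: 0.406
t 11.9 tcp [0.5065, 0.3215, 0.0395] case [-0.1652, 0.3638, 0.0395] rpy [179.97, 0.06, -178.18] F [-1.2, -1.9, 6.7] g 0.406
t 11.95 tcp [0.5065, 0.3215, 0.0394] case [-0.1652, 0.3638, 0.0394] rpy [179.97, 0.06, -178.18] F [-1.5, -1.4, 6.3] g 0.414
```

View pics/w8.png

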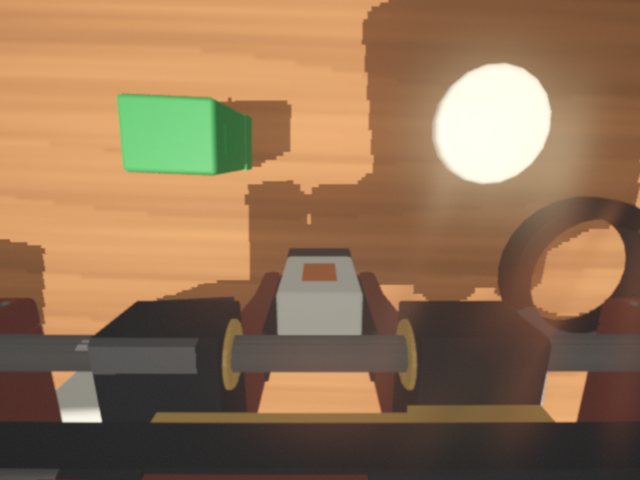

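The grip width of 36 mm is right and the relay sits squarely between the fingers at (320,290). I check the case frame against the fitted relay in the earlier top view, then lift.

```bash
python3 - <<'E'
from h import *
for f in('t3.png','t6.png'):
    c=load(f); P=[]
    for v in range(195,222):
        for u in range(285,308):
            p=pt(c,u,v)
            if .080<p[2]<.105: P.append(p)
    P=np.array(P); r=cv2.minAreaRect(P[:,:2].astype(np.float32)); print(f,len(P),np.median(P[:,2]),r,'case',wc([*r[0],.09]), 'want -.045,.113')
T=cw(-.015,.035,.25); print(T)
P,Q,o=cur(); go([P[0],P[1],.25],Rt(181.7)); go(T,Rt(170))
E
```

```text
t3.png 107 0.09276439658064262 ((0.5803871750831604, 0.05569399148225784), (0.03547362983226776, 0.027946706861257553), 80.05928802490234) case [-0.04626882  0.11490516  0.09      ] want -.045,.113
t6.png 108 0.0933818088633267 ((0.5802798271179199, 0.05578276515007019), (0.03586355969309807, 0.02788492850959301), 78.50881958007812) case [-0.04638996  0.11497395  0.09      ] want -.045,.113
[ 0.59730557 -0.02842701  0.25      ]
shift cm [-0.02, 0.01, -21.06] rot [0.0, 0.1, 0.1]
shift cm [-7.99, -35.25, -21.06] rot [0.0, 0.1, 11.8]
```

```bash
python3 -m crank '[[0.2,0,0,-4,0,0,0],[0.2,0,0,-9,0,0,0],[0.2,-0.5,-2,-15,0,0,1],[0.2,-2,-7,-19,0,0,3],[0.2,-3.3,-13,-21,0,0,5],[0.2,-4.6,-19,-21,0,0,7],[0.2,-6,-25,-21,0,0,9],[0.2,-7.3,-31,-21,0,0,11],[0.2,-8,-35.2,-21,0,0,11.8],[0.2,-8,-35.2,-21,0,0,11.8]]' 20; python3 - <<'E'
from h import *
st(); c=shot('wrist','w9.png');st(); print(proj(c,cw(-.0463,.037,.0355)))
E
```

```text
t: 13.2
tcp_pos: [0.5972, -0.0309, 0.2483]
tool_rot: [-180.0, -0.0, 169.8]
wrist_force: [0.3, 0.1, -1.1]
gripper_width: 0.408
t 13.2 tcp [0.5972, -0.0309, 0.2483] case [-0.0146, 0.0325, 0.2483] rpy [-179.98, -0.01, 169.78] F [0.3, 0.1, -1.1] g 0.408
t 13.25 tcp [0.5969, -0.0292, 0.2482] case [-0.0153, 0.0341, 0.2482] rpy [179.99, -0.04, 169.86] F [0.4, 0.8, -1.2] g 0.409
(np.float64(323.2035072636853), np.float64(190.00103913408537))
```

View pics/w9.png

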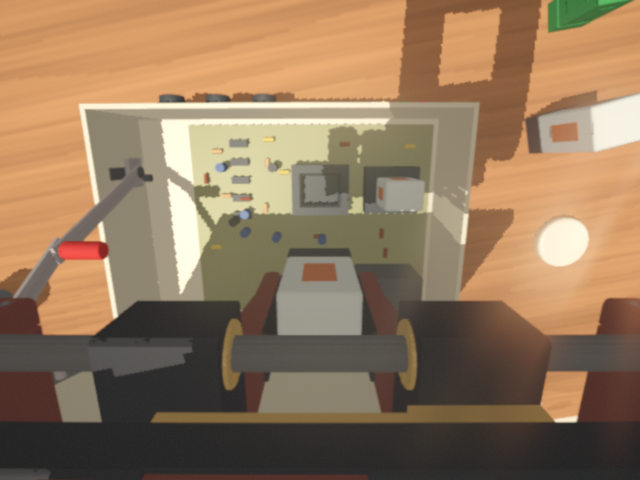

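The socket shows at about (320,190) with the held relay at (320,290), the fitted relay at (400,193) and the red tab at (82,250). I measure the socket from its edges.

```bash
python3 - <<'E'
from h import *
c=load('w9.png'); cv2.imwrite('pics/w9c.png',cv2.resize(c['img'][155:227,280:430],None,fx=5,fy=5,interpolation=cv2.INTER_CUBIC))
P=[];Q=[]
for v in range(155,227):
    for u in range(283,358):
        p=pt(c,u,v)
        if .0315<p[2]<.0395: P.append(p)
        if .019<p[2]<.028 and 303<u<339 and 172<v<208: Q.append(p)
for n,A in(('rim',P),('floor',Q)):
    A=np.array(A); r=cv2.minAreaRect(A[:,:2].astype(np.float32)); print(n,len(A),np.median(A[:,2]).round(4),r,wc([*r[0],0]).round(4), A[:,:2].mean(0))
g=cv2.cvtColor(c['img'],cv2.COLOR_BGR2HSV)[155:227,283:358]; m=((g[...,1]<60)&(g[...,2]<140)).astype(np.uint8); m=cv2.morphologyEx(m,cv2.MORPH_CLOSE,np.ones((15,15)))
ct=max(cv2.findContours(m,0,1)[0],key=cv2.contourArea)
X=np.array([onz(c,a[0]+283,a[1]+155,.0355)[:2] for a in ct[:,0]],np.float32); r=cv2.minAreaRect(X); print('colour',r,wc([*r[0],0]))
E
```

```text
rim 1856 0.0352 ((0.5662989020347595, -0.024113256484270096), (0.06209539994597435, 0.05290721729397774), 79.7469253540039) [-0.0463  0.0339  0.    ] [ 0.56576219 -0.02412758]
floor 954 0.0234 ((0.5669803619384766, -0.023678883910179138), (0.03781891241669655, 0.03002290241420269), 79.86054229736328) [-0.0457  0.0344  0.    ] [ 0.56689867 -0.02392422]
colour ((0.5662413835525513, -0.024004504084587097), (0.06255529075860977, 0.05482681840658188), 79.74136352539062) [-0.04636021  0.03396107  0.        ]
```

View pics/w9c.png

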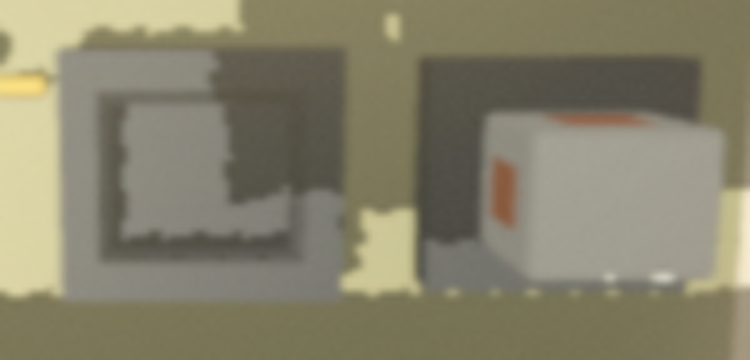

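```bash
cat >> h.py <<'E'
def sock(c,u0=283,u1=358,v0=155,v1=227):
    P=[];Q=[]
    for v in range(v0,v1):
      for u in range(u0,u1):
        p=pt(c,u,v)
        if .0315<p[2]<.0395: P.append(p)
        if .019<p[2]<.028 and u0+20<u<u1-19 and v0+17<v<v1-19: Q.append(p)
    for n,A in(('rim',P),('floor',Q)):
        A=np.array(A); r=cv2.minAreaRect(A[:,:2].astype(np.float32)); print(n,len(A),np.median(A[:,2]).round(4),r,wc([*r[0],0]).round(4))
E
python3 - <<'E'
from h import *
st();c=shot('wrist','w10.png');st(); print(c['pose'][:3,3]-load('w9.png')['pose'][:3,3]); sock(c)
# held relay
A=[]
for v in range(245,300):
  for u in range(270,370):
    p=pt(c,u,v)
    if .24<p[2]<.30: A.append(p)
A=np.array(A); print(len(A), A.min(0),A.max(0),np.median(A,0)); h=A[A[:,2]>.272]; print(cv2.minAreaRect(h[:,:2].astype(np.float32)),wc([*cv2.minAreaRect(h[:,:2].astype(np.float32))[0],0]))
E
```

```text
t 13.25 tcp [0.5969, -0.0292, 0.2482] case [-0.0153, 0.0341, 0.2482] rpy [179.99, -0.04, 169.86] F [0.4, 0.8, -1.2] g 0.409
t 13.3 tcp [0.5967, -0.0281, 0.2482] case [-0.0156, 0.0352, 0.2482] rpy [179.98, -0.05, 169.95] F [0.5, 1.2, -0.7] g 0.412
[-3.17009230e-04  1.48430095e-03 -4.13631718e-05]
rim 1859 0.0351 ((0.5665254592895508, -0.02423146367073059), (0.062042877078056335, 0.05316060408949852), 80.15751647949219) [-0.046   0.0338  0.    ]
floor 920 0.0234 ((0.5673340559005737, -0.02287920191884041), (0.036052875220775604, 0.029705530032515526), 79.72884368896484) [-0.0455  0.0353  0.    ]
3345 [ 0.58071492 -0.05115712  0.24005192] [ 0.5905847  -0.00295749  0.28199943] [ 0.58407036 -0.02691328  0.26675565]
((0.5853620767593384, -0.027055976912379265), (0.04237734153866768, 0.003928160760551691), 80.31839752197266) [-0.02700012  0.03427623  0.        ]
```

Both shots agree: rim centre (0.5664, -0.0242), yaw about -10°, rim size 62×53 mm, floor height 0.0234 as expected. Allowing for the relay's offset in the hand, the TCP target is (0.5655, -0.0231).

```bash
python3 - <<'E'
from h import *
go([.5655,-.0231,.085],Rt(169.9))
E
```

```text
shift cm [3.15, -0.05, 16.32] rot [0.0, -0.0, 0.0]
```

```bash
python3 -m crank '[[0.2,1.6,-0.03,1,0,0,0],[0.2,3.15,-0.05,4,0,0,0],[0.2,3.15,-0.05,8,0,0,0],[0.2,3.15,-0.05,12,0,0,0],[0.2,3.15,-0.05,15,0,0,0],[0.2,3.15,-0.05,16.3,0,0,0],[0.2,3.15,-0.05,16.3,0,0,0],[0.2,3.15,-0.05,16.3,0,0,0],[0.2,3.15,-0.05,16.3,0,0,0],[0.2,3.15,-0.05,16.3,0,0,0]]' 20; python3 - <<'E'
from h import *
st(); c=shot('wrist','w11.png');st(); go([.5655,-.0231,.061],Rt(169.9))
E
```

```text
t: 14.55
tcp_pos: [0.5665, -0.0232, 0.0863]
tool_rot: [180.0, 0.1, 170.0]
wrist_force: [0.3, 1.5, -0.3]
gripper_width: 0.41
t 14.55 tcp [0.5665, -0.0232, 0.0863] case [-0.0463, 0.0348, 0.0863] rpy [179.99, 0.08, 170.0] F [0.3, 1.5, -0.3] g 0.41
t 14.6 tcp [0.5663, -0.0232, 0.0861] case [-0.0464, 0.0348, 0.0861] rpy [179.99, 0.06, 170.0] F [0.7, 0.1, -0.9] g 0.411
shift cm [0.09, -0.0, 2.51] rot [0.0, 0.1, 0.1]
```

View pics/w11.png

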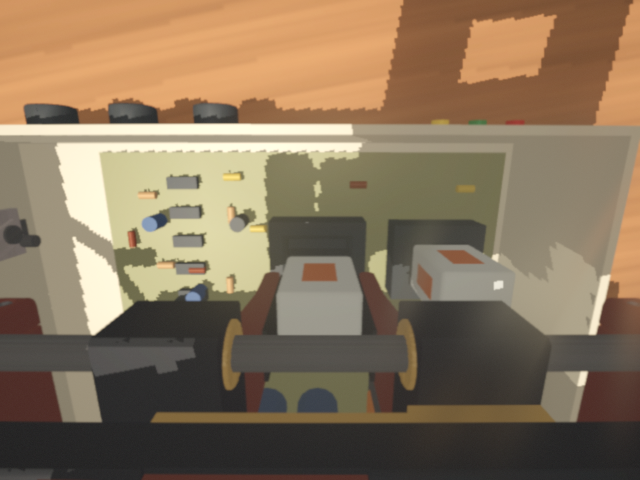

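The relay hangs over the socket (behind it at (318,250)), in line with it left to right. I lower it in.

```bash
python3 -m crank '[[0.2,0.09,0,0.5,0,0,0],[0.2,0.09,0,0.9,0,0,0],[0.2,0.09,0,1.2,0,0,0],[0.2,0.09,0,1.5,0,0,0],[0.2,0.09,0,1.8,0,0,0],[0.2,0.09,0,2.1,0,0,0],[0.2,0.09,0,2.3,0,0,0],[0.2,0.09,0,2.5,0,0,0],[0.2,0.09,0,2.5,0,0,0],[0.2,0.09,0,2.5,0,0,0]]' 20; python3 - <<'E'
from h import *
st(); c=shot('wrist','w12.png');st()
E
```

```text
t: 15.85
tcp_pos: [0.5657, -0.0231, 0.0625]
tool_rot: [-180.0, 0.1, 170.0]
wrist_force: [-5.7, -0.2, 19.2]
gripper_width: 0.409
t 15.85 tcp [0.5657, -0.0231, 0.0625] case [-0.047, 0.0347, 0.0625] rpy [-180.0, 0.09, 170.01] F [-5.7, -0.2, 19.2] g 0.409
t 15.9 tcp [0.5658, -0.0231, 0.0625] case [-0.047, 0.0347, 0.0625] rpy [-180.0, 0.09, 170.01] F [-5.3, 0.3, 19.4] g 0.41
```

View pics/w12.png

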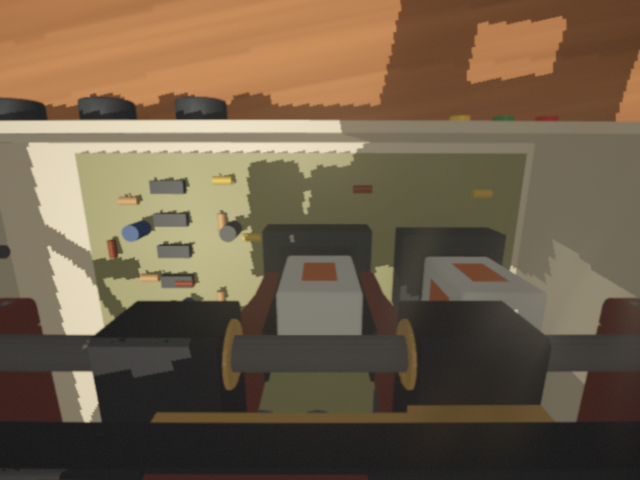

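```bash
python3 -m crank '[[0.2,0,0,0.15,0,0,0],[0.2,0,0,0.15,0,0,0],[0.2,0,0,-0.1,0,0,0],[0.6,0,0,-0.15,0,0,0],[0.6,0,0,-0.15,0,0,0],[0.6,0,0,-0.15,0,0,0],[0.6,0,0,-4,0,0,0],[0.6,0,0,-9,0,0,0],[0.6,0,0,-14,0,0,0],[0.6,0,0,-17,0,0,0]]' 30; python3 - <<'E'
from h import *
st(); c=shot('wrist','w13.png');st()
for n,(u0,u1,v0,v1) in {'all':(250,500,150,300)}.items():
    A=[]
    for v in range(v0,v1):
        for u in range(u0,u1):
            p=pt(c,u,v)
            if .085<p[2]<.1 : A.append(wc(p))
    A=np.array(A)
    for lo,hi in((.0,.07),(.09,.14)):
        B=A[(A[:,1]>lo)&(A[:,1]<hi)&(A[:,0]>-.09)&(A[:,0]<0)]
        if len(B)>10: r=cv2.minAreaRect(B[:,:2].astype(np.float32)); print(len(B),r,np.median(B[:,2]).round(4),np.linalg.lstsq(np.c_[B[:,:2],np.ones(len(B))],B[:,2],rcond=None)[0].round(3))
E
```

```text
t: 17.15
tcp_pos: [0.5659, -0.023, 0.2329]
tool_rot: [180.0, 0.1, 170.0]
wrist_force: [0.9, -0.7, 0.2]
gripper_width: 0.6
t 17.15 tcp [0.5659, -0.023, 0.2329] case [-0.0469, 0.0349, 0.2329] rpy [179.98, 0.15, 170.01] F [0.9, -0.7, 0.2] g 0.6
t 17.2 tcp [0.5676, -0.0231, 0.2362] case [-0.0452, 0.0351, 0.2362] rpy [179.95, 0.41, 170.02] F [1.1, 0.1, 2.9] g 0.596
1269 ((-0.047158002853393555, 0.03525363653898239), (0.035548970103263855, 0.02851099707186222), 89.95529174804688) 0.0933 [0.034 0.004 0.095]
1271 ((-0.046239301562309265, 0.11114086955785751), (0.035341162234544754, 0.0280925203114748), 89.89603424072266) 0.0933 [0.043 0.029 0.092]
```

View pics/w13.png

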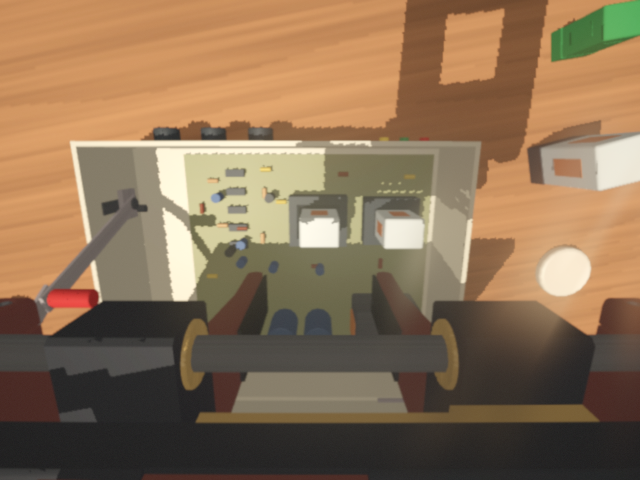

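The spare relay sits upright at the same top height as its fitted neighbour (both 0.0933, expected 0.0935) and squarely in the socket. The red tab shows at (72,298), and I measure it for the knee push.

```bash
python3 - <<'E'
from h import *
for f in('w9.png','w13.png'):
    c=load(f); h=cv2.cvtColor(c['img'],cv2.COLOR_BGR2HSV); m=(((h[...,0]<6)|(h[...,0]>174))&(h[...,1]>190)&(h[...,2]>110)).astype(np.uint8); m[:200]=0;m[330:]=0;m[:,150:]=0
    n,l,s,cen=cv2.connectedComponentsWithStats(m); i=1+np.argmax(s[1:,4]); v,u=np.where(l==i)
    Q=np.array([wc(pt(c,a,b)) for a,b in zip(u,v)]); print(f,s[i],np.nanmedian(Q,0).round(4),np.nanpercentile(Q,2,0).round(4),np.nanpercentile(Q,98,0).round(4))
K=np.array([-.0145,-.135,.164]); d=np.array([np.cos(np.radians(35)),0,-np.sin(np.radians(35))])
S=K-d*.007-d*.05; print(S); r=Rt(170,-55); print(r.as_matrix().round(2), 'case z', d)
go(cw(*S),r)
print(ctrl.get_obs()['joint_positions'].round(1))
E
```

```text
w9.png [ 99 247   4   2   5] [-0.0186 -0.1267  0.1691] [-0.019  -0.1269  0.1675] [-0.0179 -0.1267  0.1707]
w13.png [ 88 291   8  15  51] [-0.0169 -0.1267  0.1689] [-0.0217 -0.1282  0.1661] [-0.0121 -0.1262  0.1718]
[-0.06119167 -0.135       0.19669386]
[[-0.56  0.17  0.81]
 [ 0.1   0.98 -0.14]
 [-0.82  0.   -0.57]] case z [ 0.81915204  0.         -0.57357644]
shift cm [1.63, -17.01, 3.92] rot [0.0, -54.6, -0.0]
[ -3.5  18.4 100.3  -0.   60.9 -83.5]
```

```bash
python3 - <<'E'
from h import *
K=np.array([-.016,-.135,.167]); d=np.array([np.cos(np.radians(35)),0,-np.sin(np.radians(35))])
go(cw(*(K-d*.047)),Rt(170,-55))
E
```

```text
shift cm [0.96, -17.01, 4.2] rot [0.0, -54.6, -0.0]
```

```bash
python3 -m crank '[[0,0.3,-5,1,0,-10,0],[0,0.5,-10,2,0,-20,0],[0,0.8,-14,3.4,0,-30,0],[0,0.96,-17,3.8,0,-40,0],[0,0.96,-17,3.8,0,-50,0],[0,0.96,-17,3.8,0,-54.6,0],[0,0.96,-17,3.8,0,-54.6,0],[0,0.96,-17,3.8,0,-54.6,0],[0,0.96,-17,3.8,0,-54.6,0],[0,0.96,-17,3.8,0,-54.6,0]]' 20; python3 - <<'E'
from h import *
st(); c=shot('wrist','w14.png');s=shot('scene','s14.png');t=shot('top','t14.png');tab(t);o=st();print(o['joint_positions'].round(1))
K=np.array([-.016,-.135,.167]); d=np.array([np.cos(np.radians(35)),0,-np.sin(np.radians(35))])
go(cw(*(K-d*.007)),Rt(170,-55))
cv2.imwrite('pics/t14c.png',cv2.resize(t['img'][130:280,250:430],None,fx=4,fy=4,interpolation=cv2.INTER_CUBIC))
E
```

```text
t: 18.45
tcp_pos: [0.5365, -0.147, 0.3152]
tool_rot: [-178.4, 48.8, 169.3]
wrist_force: [-0.2, 0.2, 0.2]
gripper_width: 0.005
t 18.45 tcp [0.5365, -0.147, 0.3152] case [-0.0543, -0.0924, 0.3152] rpy [-178.4, 48.77, 169.26] F [-0.2, 0.2, 0.2] g 0.005
tab pix [372.1 250.1] area 191 [360 243  24  17]
 case med [-0.1461 -0.0982  0.4207] min [-0.165 -0.125  0.412] max [-0.132 -0.069  0.451]
t 18.6 tcp [0.5366, -0.1472, 0.3149] case [-0.0542, -0.0925, 0.3149] rpy [-178.4, 48.74, 169.25] F [-0.2, -0.0, 0.3] g 0.005
[ -19.2   -1.4  128.9   50.1    6.2 -145.6]
shift cm [8.64, -3.87, 12.08] rot [-2.2, -6.3, -0.4]
```

View pics/t14c.png

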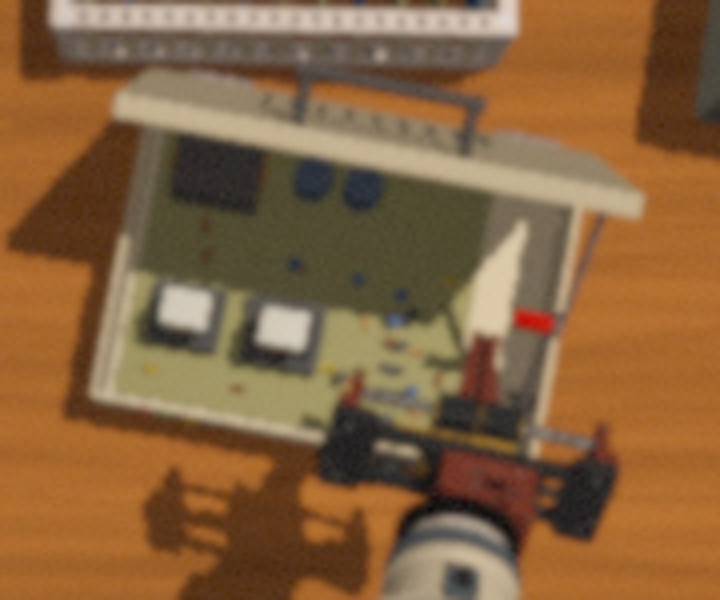

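View pics/w14.png

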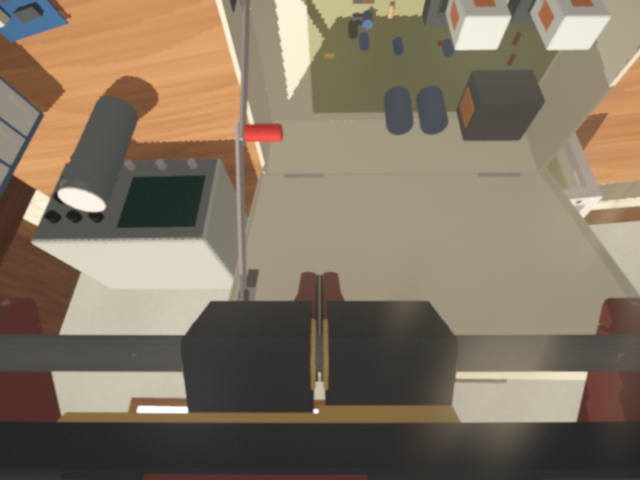

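The tilt ran into j5/j6 limits, so the arm is short of the pose, but nothing was touched. Both views show the tab free: wrist (262,133) and top crop (533,321). I'll use a milder tilt in the arm's own plane and re-measure the tab.

```bash
cat >> h.py <<'E'
def Rh(head,t):
    h=np.radians(head);t=np.radians(t); z=np.array([np.sin(t)*np.cos(h),np.sin(t)*np.sin(h),-np.cos(t)]); y=np.array([-np.sin(h),np.cos(h),0]); x=np.cross(y,z)
    return R.from_matrix(np.c_[x,y,z])
def redpts(c,box):
    u0,u1,v0,v1=box; h=cv2.cvtColor(c['img'],cv2.COLOR_BGR2HSV); m=(((h[...,0]<8)|(h[...,0]>172))&(h[...,1]>150)&(h[...,2]>90)); k=np.zeros_like(m);k[v0:v1,u0:u1]=1; v,u=np.where(m&k)
    Q=np.array([wc(pt(c,a,b)) for a,b in zip(u,v)]); print('pix',u.mean().round(1),v.mean().round(1),len(u),'ext',u.min(),u.max(),v.min(),v.max(),'med',np.nanmedian(Q,0).round(4),np.nanpercentile(Q,3,0).round(4),np.nanpercentile(Q,97,0).round(4)); return u.mean(),v.mean()
E
python3 - <<'E'
from h import *
w=load('w14.png');t=load('t14.png')
a=redpts(w,(235,290,115,150));b=redpts(t,(374,392,200,218))
o1,d1=ray(w,*a);o2,d2=ray(t,*b); A=np.c_[d1,-d2]; s=np.linalg.lstsq(A,o2-o1,rcond=None)[0]; p1=o1+d1*s[0];p2=o2+d2*s[1]; print('tri',wc(p1),wc(p2))
K=np.array([-.016,-.135,.167]); 
r=Rh(-19,33); print(r.as_euler('xyz',degrees=True))
tz=r.as_matrix()[:,2]; T0=cw(*K)-tz*.007; T=T0-cw(.037,0,0)+cw(0,0,0)+np.array([0,0,.02]); print(T,wc(T))
go(T,r)
E
```

```text
pix 262.6 132.7 607 ext 244 281 124 141 med [-0.02   -0.1414  0.1712] [-0.0226 -0.1552  0.1653] [-0.0132 -0.1273  0.1732]
pix 383.2 209.8 47 ext 379 388 207 213 med [-0.0157 -0.1403  0.1705] [-0.022  -0.153   0.1654] [-0.0089 -0.1273  0.1729]
tri [-0.01547779 -0.14229139  0.16666927] [-0.0151892  -0.14053181  0.16647228]
[180.  33. 161.]
[ 0.52675792 -0.18800447  0.19287069] [-0.05676554 -0.1344036   0.19287069]
shift cm [9.31, -3.97, 8.01] rot [3.8, 15.8, 6.0]
```

```bash
python3 -m crank '[[0,0,0,-2,0,10,0],[0,0,0,-5,0,20,0],[0,0,0,-5,0,21.6,0],[0,0,0,-5,0,21.6,0],[0,0,0,-5,0,21.6,0],[0,0,0,-5,0,21.6,0],[0,0,0,-5,0,21.6,0],[0,0,0,-5,0,21.6,0],[0,0,0,-5,0,21.6,0],[0,0,0,-5,0,21.6,0]]' 20; python3 - <<'E'
from h import *
o=st();print(o['joint_positions'].round(1))
K=np.array([-.0155,-.135,.1667]); r=Rh(-19,33); tz=r.as_matrix()[:,2]; T0=cw(*K)-tz*.007
go(T0-cw(.037,0,0)+cw(0,0,0)+np.array([0,0,.02]),r); go(T0,r)
E
```

```text
t: 19.85
tcp_pos: [0.5, -0.1388, 0.3483]
tool_rot: [-178.8, 27.2, 168.6]
wrist_force: [-0.1, -0.6, 0.2]
gripper_width: 0.002
t 19.85 tcp [0.5, -0.1388, 0.3483] case [-0.0917, -0.0906, 0.3483] rpy [-178.82, 27.19, 168.59] F [-0.1, -0.6, 0.2] g 0.002
[-17.9  -4.6 116.2   2.7  41.3 -97.8]
shift cm [3.87, -3.97, 15.61] rot [2.6, -5.7, 6.6]
shift cm [1.5, -3.81, 19.07] rot [2.6, -5.7, 6.6]
```

```bash
python3 -m crank '[[0,1,-1,4,0.7,-1.4,1.6],[0,2,-2,8,1.3,-2.8,3.3],[0,3,-3,12,2,-4.2,5],[0,3.87,-3.97,15.6,2.6,-5.7,6.6],[0,3.87,-3.97,15.6,2.6,-5.7,6.6],[0,3.87,-3.97,15.6,2.6,-5.7,6.6],[0,3.87,-3.97,15.6,2.6,-5.7,6.6],[0,3.87,-3.97,15.6,2.6,-5.7,6.6],[0,3.87,-3.97,15.6,2.6,-5.7,6.6],[0,3.87,-3.97,15.6,2.6,-5.7,6.6]]' 20; python3 - <<'E'
from h import *
o=st();print(o['joint_positions'].round(1)); c=shot('wrist','w15.png')
a=redpts(c,(0,300,0,330))
P,Q,_=cur(); F=np.array([-.066,-.135,.040])
K0=np.array([-.0155,-.135,.1667]); tz=Q.as_matrix()[:,2]
L=np.linalg.norm((K0-F)[[0,2]]); a0=np.degrees(np.arctan2(K0[2]-F[2],K0[0]-F[0])); print('L',L,'a0',a0)
for a in [a0,a0-4,a0-8,a0-12,a0-16,a0-20,a0-24,a0-28,a0-30]:
    k=F+L*np.array([np.cos(np.radians(a)),0,np.sin(np.radians(a))]); T=cw(*k)-tz*.007; print(round(a,1),k.round(4),(Q.inv().apply(T-P)*100).round(2))
E
```

```text
t: 21.1
tcp_pos: [0.5274, -0.1881, 0.193]
tool_rot: [180.0, 33.0, 161.0]
wrist_force: [0.0, -0.5, 0.1]
gripper_width: 0.007
t 21.1 tcp [0.5274, -0.1881, 0.193] case [-0.0561, -0.1344, 0.193] rpy [180.0, 33.0, 161.04] F [0.0, -0.5, 0.1] g 0.007
[ -21.7   12.4  125.1    8.8    9.7 -101. ]
pix 296.0 292.1 22 ext 295 297 288 296 med [-0.0222 -0.1547  0.1671] [-0.0822 -0.1555  0.1632] [-0.0213 -0.14    0.2108]
L 0.1363933282825813 a0 68.2687963349611
68.3 [-0.0155 -0.135   0.1667] [-1.95  0.58  3.69]
64.3 [-0.0068 -0.135   0.1629] [-2.46  0.71  4.48]
60.3 [ 0.0016 -0.135   0.1584] [-2.92  0.84  5.31]
56.3 [ 0.0097 -0.135   0.1534] [-3.32  0.97  6.16]
52.3 [ 0.0175 -0.135   0.1479] [-3.66  1.09  7.04]
48.3 [ 0.0248 -0.135   0.1418] [-3.93  1.2   7.95]
44.3 [ 0.0317 -0.135   0.1352] [-4.14  1.31  8.87]
40.3 [ 0.0381 -0.135   0.1282] [-4.29  1.41  9.8 ]
38.3 [ 0.0411 -0.135   0.1245] [-4.34  1.46 10.28]
```

View pics/w15.png

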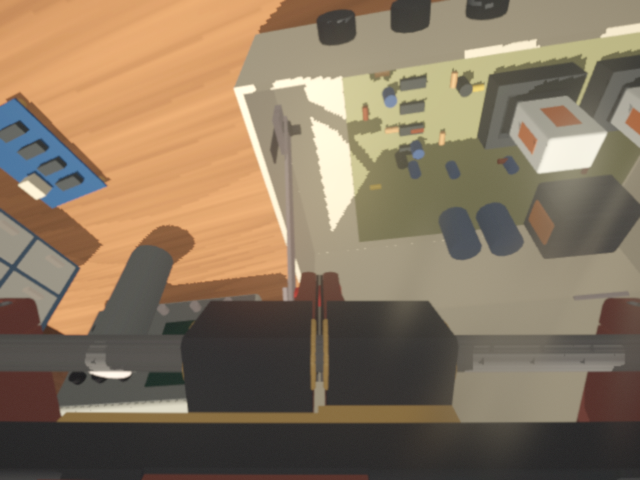

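The lower link runs at u≈290, just left of the closed fingers, and the tab sits ahead of the tips. I push along the knee's arc, first half.

```bash
python3 -m crank '[[0,-1.3,0.4,2.5,0,0,0],[0,-1.95,0.58,3.5,0,0,0],[0,-2.2,0.64,4.0,0,0,0],[0,-2.46,0.71,4.48,0,0,0],[0,-2.7,0.77,4.9,0,0,0],[0,-2.92,0.84,5.31,0,0,0],[0,-3.12,0.9,5.73,0,0,0],[0,-3.32,0.97,6.16,0,0,0],[0,-3.5,1.03,6.6,0,0,0],[0,-3.66,1.09,7.04,0,0,0]]' 20; python3 - <<'E'
from h import *
o=st();print(o['joint_positions'].round(1)); c=shot('wrist','w16.png');t=shot('top','t16.png');o=st()
cv2.imwrite('pics/t16c.png',cv2.resize(t['img'][130:280,250:430],None,fx=4,fy=4,interpolation=cv2.INTER_CUBIC))
E
```

```text
t: 22.4
tcp_pos: [0.5962, -0.2003, 0.1532]
tool_rot: [180.0, 33.0, 161.0]
wrist_force: [0.0, 0.6, 4.1]
gripper_width: 0.006
t 22.4 tcp [0.5962, -0.2003, 0.1532] case [0.0138, -0.1345, 0.1532] rpy [180.0, 32.95, 161.03] F [0.0, 0.6, 4.1] g 0.006
[-19.9  21.8 118.3   4.3   6.9 -95. ]
t 22.5 tcp [0.5959, -0.2001, 0.1527] case [0.0134, -0.1344, 0.1527] rpy [179.99, 32.87, 161.04] F [1.0, 0.4, 1.2] g 0.005
```

View pics/w16.png

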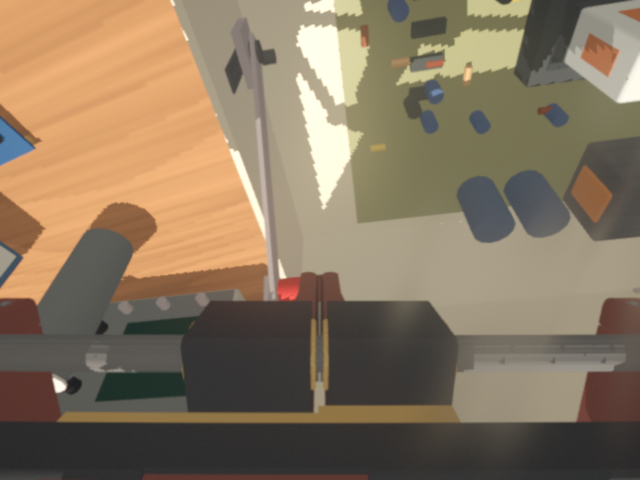

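View pics/t16c.png

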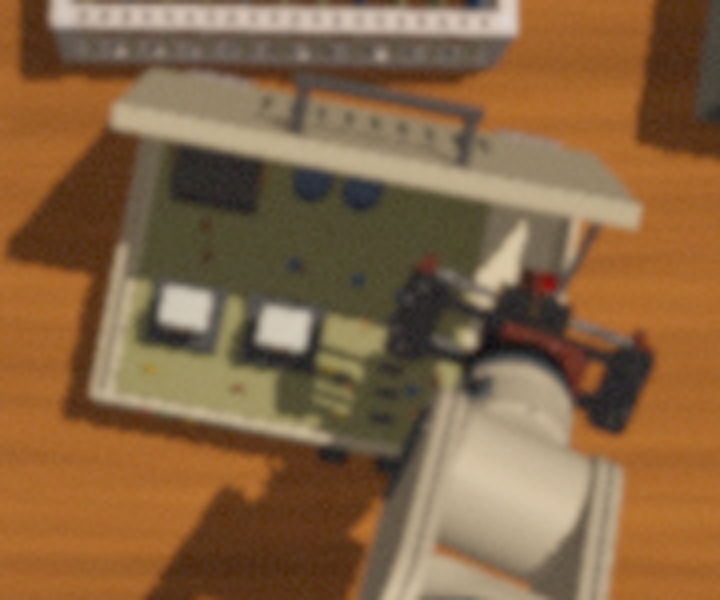

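The knee is through: tab at top crop (546,284), cover still up. j5 is close to its limit, so I ease the tilt by 4° and go on past the spring-back point.

```bash
python3 - <<'E'
from h import *
P,Q,_=cur(); F=np.array([-.066,-.135,.040]); L=.1364; r=Rh(-19,29); tz=r.as_matrix()[:,2]
for a in [52.3,48.3,44.3,42.3,40.3]:
    k=F+L*np.array([np.cos(np.radians(a)),0,np.sin(np.radians(a))]); T=cw(*k)-tz*.007; print(a,k.round(4)); go(T,r)
E
```

```text
52.3 [ 0.0174 -0.135   0.1479]
shift cm [-0.13, -0.0, -0.08] rot [0.0, 3.9, 0.0]
48.3 [ 0.0247 -0.135   0.1418]
shift cm [-0.41, 0.11, 0.83] rot [0.0, 3.9, 0.0]
44.3 [ 0.0316 -0.135   0.1353]
shift cm [-0.62, 0.22, 1.75] rot [0.0, 3.9, 0.0]
42.3 [ 0.0349 -0.135   0.1318]
shift cm [-0.71, 0.27, 2.21] rot [0.0, 3.9, 0.0]
40.3 [ 0.038  -0.135   0.1282]
shift cm [-0.77, 0.32, 2.68] rot [0.0, 3.9, 0.0]
```

```bash
python3 -m crank '[[0,-0.27,0.05,0.4,0,1.5,0],[0,-0.41,0.11,0.83,0,3,0],[0,-0.51,0.16,1.3,0,4,0],[0,-0.62,0.22,1.75,0,4,0],[0,-0.7,0.27,2.2,0,4,0],[0,-0.72,0.29,2.4,0,4,0],[0,-0.72,0.29,2.4,0,4,0],[0,-0.72,0.29,2.4,0,4,0],[0,-0.72,0.29,2.4,0,4,0],[0,-0.72,0.29,2.4,0,4,0]]' 20; python3 - <<'E'
from h import *
o=st();print(o['joint_positions'].round(1)); c=shot('wrist','w17.png');t=shot('top','t17.png');s=shot('scene','s17.png');o=st()
cv2.imwrite('pics/t17c.png',cv2.resize(t['img'][130:280,250:430],None,fx=4,fy=4,interpolation=cv2.INTER_CUBIC))
E
```

```text
t: 23.75
tcp_pos: [0.6151, -0.2037, 0.1374]
tool_rot: [180.0, 29.0, 161.0]
wrist_force: [0.6, 0.6, 0.3]
gripper_width: 0.01
t 23.75 tcp [0.6151, -0.2037, 0.1374] case [0.033, -0.1346, 0.1374] rpy [180.0, 28.98, 161.03] F [0.6, 0.6, 0.3] g 0.01
[-19.5  24.8 113.9   1.2  12.3 -91.7]
t 23.9 tcp [0.6151, -0.2037, 0.1374] case [0.033, -0.1345, 0.1374] rpy [180.0, 28.98, 161.04] F [-0.8, 0.1, -0.1] g 0.003
```

View pics/w17.png

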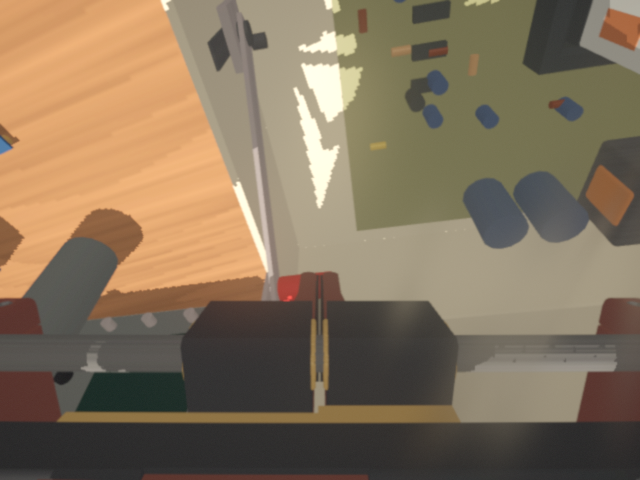

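View pics/t17c.png

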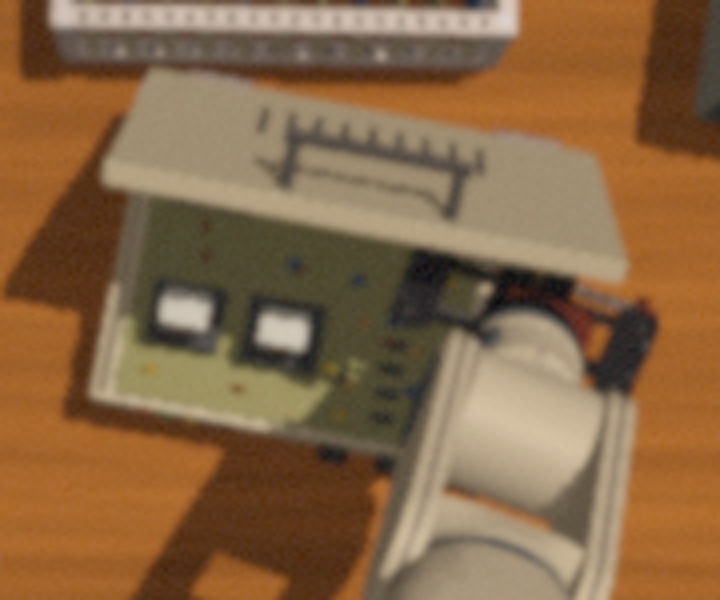

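The cover has sunk somewhat: its front edge now runs through top crop (100,180)–(625,270). I measure its angle before I take the hand away.

```bash
cat >> h.py <<'E'
def cover(c,poly):
    m=np.zeros((480,640),np.uint8); cv2.fillPoly(m,[np.array(poly,np.int32)],1); v,u=np.where(m>0)
    Q=np.array([wc(pt(c,a,b)) for a,b in zip(u[::3],v[::3])]); Q=Q[~np.isnan(Q).any(1)]
    A=np.c_[Q[:,0],np.ones(len(Q))]; 
    r=cv2.fitLine(Q[:,[0,2]].astype(np.float32),cv2.DIST_HUBER,0,.005,.01).ravel(); th=np.arctan2(r[1],-r[0]); th=th if th>0 else th+np.pi
    print('cover theta',th.round(3),'through',r[2:].round(4),'zmax',Q[:,2].max().round(3)); return Q
E
python3 - <<'E'
from h import *
t=load('t17.png'); f=lambda a,b:(a/4+250,b/4+130)
cover(t,[f(160,85),f(240,95),f(230,190),f(120,165)]);cover(t,[f(510,150),f(590,165),f(610,245),f(500,230)])
s=load('s17.png'); cv2.imwrite('pics/x.png',s['img'][150:370,150:450])
E
```

```text
cover theta 1.102 through [0.0519 0.2546] zmax 0.328
cover theta 1.104 through [0.0605 0.2377] zmax 0.319
```

View pics/x.png

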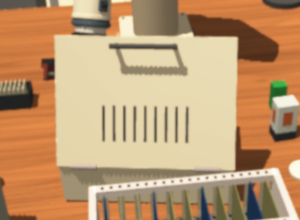

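```bash
python3 - <<'E'
from h import *
t=shot('top','t18.png'); f=lambda a,b:(a/4+250,b/4+130)
cover(t,[f(160,85),f(240,95),f(230,190),f(120,165)]);cover(t,[f(510,150),f(590,165),f(610,245),f(500,230)]); st()
d=cv2.absdiff(t['img'],load('t17.png')['img']); print(d[140:200,260:420].mean())
E
```

```text
cover theta 1.099 through [0.0563 0.2457] zmax 0.328
cover theta 1.101 through [0.0593 0.2399] zmax 0.316
t 23.95 tcp [0.6151, -0.2037, 0.1374] case [0.033, -0.1345, 0.1374] rpy [180.0, 28.97, 161.03] F [0.1, 0.0, 0.3] g 0.007
2.0969444444444445
```

The cover is static at about 1.10 rad and there is no load on the hand. I retreat forward and then up.

```bash
python3 -m crank '[[0,2,0,-1.7,0,0,0],[0,5,0,-4.2,0,0,0],[0,7.8,0,-6.6,0,0,0],[0,6,0,-11,0,0,0],[0,3,0,-17,0,5,0],[0,0.8,2,-23,0,14,0],[0,0,5,-25,0,22,0],[0,0,8,-27,0,29,0],[0,0,10,-27,0,29,0],[0,0,10,-27,0,29,0]]' 20; python3 - <<'E'
from h import *
o=st();print(o['joint_positions'].round(1)); t=shot('top','t19.png');s=shot('scene','s19.png');o=st()
f=lambda a,b:(a/4+250,b/4+130)
cover(t,[f(160,85),f(240,95),f(230,190),f(120,165)])
cv2.imwrite('pics/t19c.png',cv2.resize(t['img'][130:280,250:430],None,fx=4,fy=4,interpolation=cv2.INTER_CUBIC))
cv2.imwrite('pics/s19c.png',cv2.resize(s['img'][160:360,190:400],None,fx=2.9,fy=2.9,interpolation=cv2.INTER_CUBIC))
E
```

```text
t: 25.2
tcp_pos: [0.5235, -0.0659, 0.3716]
tool_rot: [-180.0, -0.0, 161.2]
wrist_force: [-0.4, 0.6, -0.0]
gripper_width: 0.004
t 25.2 tcp [0.5235, -0.0659, 0.3716] case [-0.0812, -0.0147, 0.3716] rpy [-179.98, -0.02, 161.15] F [-0.4, 0.6, -0.0] g 0.004
[ -8.5   7.6  96.   -0.   76.4 -79.6]
t 25.3 tcp [0.5226, -0.0669, 0.3716] case [-0.0819, -0.0159, 0.3716] rpy [-179.96, -0.11, 161.06] F [0.2, -0.7, -0.1] g 0.007
cover theta 1.1 through [0.0666 0.2255] zmax 0.328
```

View pics/t19c.png

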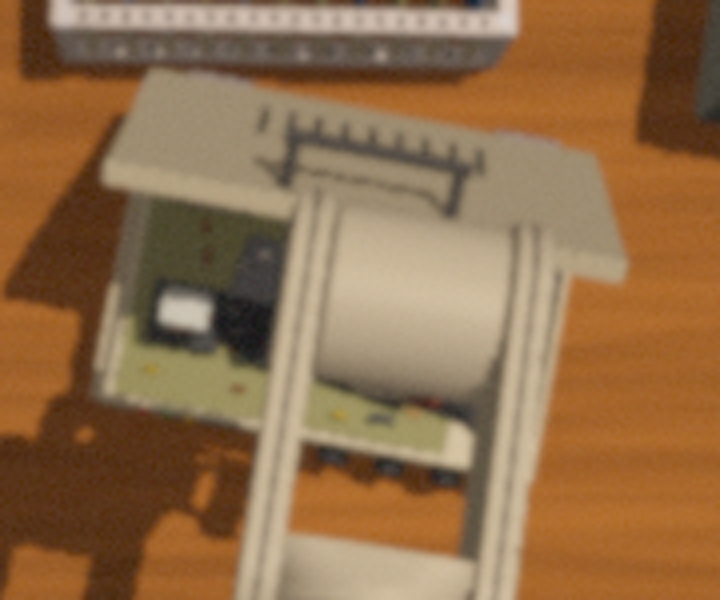

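View pics/s19c.png

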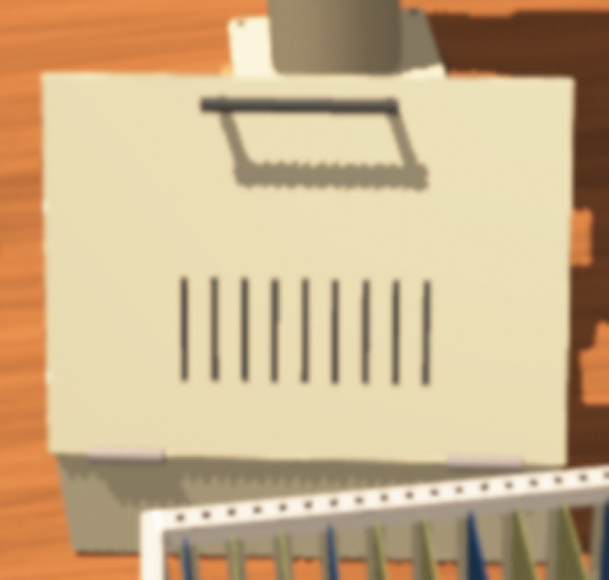

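```bash
python3 - <<'E'
from h import *
t=load('t19.png');s=load('s19.png')
for th in(1.08,1.1,1.12):
    ph=th+.1727; B=cw(.125-.2386*np.cos(ph),0,.1+.2386*np.sin(ph)); print(th,wc(B).round(4),'top',np.round(proj(t,B),1),'scene',np.round(proj(s,B),1))
o1,d1=ray(t,345.25,168);o2,d2=ray(s,293.4,196.4); q=np.linalg.lstsq(np.c_[d1,-d2],o2-o1,rcond=None)[0]; print(wc(o1+d1*q[0]),wc(o2+d2*q[1]))
# range on bar in top
for v in range(164,172):
    print(v,wc(pt(t,345,v)).round(4))
go(cw(.0535,0,.40),Rt(80))
E
```

```text
1.08 [0.0504 0.     0.3266] top [344.1 169.1] scene [294.3 195.4]
1.1 [0.0549 0.     0.3281] top [344.4 167.3] scene [294.1 195.9]
1.12 [ 0.0595 -0.      0.3294] top [344.8 165.5] scene [293.8 196.5]
[ 0.05373466 -0.00247684  0.32642675] [ 0.05364003 -0.00140168  0.32636333]
164 [ 0.0954 -0.0063  0.168 ]
165 [ 0.0908 -0.0065  0.1769]
166 [ 0.0571 -0.0005  0.3349]
167 [ 0.0546 -0.001   0.3348]
168 [ 0.0523 -0.0015  0.3335]
169 [ 0.0505 -0.0022  0.3291]
170 [ 0.0664 -0.0069  0.2304]
171 [ 0.0636 -0.0074  0.2303]
shift cm [-13.12, 3.67, -2.87] rot [-0.1, -0.1, 81.1]
```

```bash
python3 -m crank '[[0.27,0,0.2,-2.9,0,0,10],[0.27,-2,0.5,-2.9,0,0,20],[0.27,-5,1,-2.9,0,0,30],[0.27,-8,2,-2.9,0,0,40],[0.27,-11,3,-2.9,0,0,50],[0.27,-13.1,3.7,-2.9,0,0,60],[0.27,-13.1,3.7,-2.9,0,0,70],[0.27,-13.1,3.7,-2.9,0,0,81],[0.27,-13.1,3.7,-2.9,0,0,81],[0.27,-13.1,3.7,-2.9,0,0,81]]' 20; python3 - <<'E'
from h import *
o=st(); w=shot('wrist','w20.png');t=shot('top','t20.png');o=st()
f=lambda a,b:(a/4+250,b/4+130)
cover(t,[f(160,85),f(240,95),f(230,190),f(120,165)])
for q in[(.054,.0625,.328),(.054,-.0625,.328)]: print(np.round(proj(w,cw(*q)),1))
go(cw(.054,0,.313),Rt(80))
E
```

```text
t: 26.55
tcp_pos: [0.6593, -0.0749, 0.4019]
tool_rot: [-179.9, 0.0, 80.2]
wrist_force: [-0.0, -0.8, -0.3]
gripper_width: 0.269
t 26.55 tcp [0.6593, -0.0749, 0.4019] case [0.0541, -0.0001, 0.4019] rpy [-179.94, 0.0, 80.19] F [-0.0, -0.8, -0.3] g 0.269
t 26.65 tcp [0.6596, -0.0746, 0.4023] case [0.0543, 0.0003, 0.4023] rpy [-179.96, -0.0, 80.15] F [-0.1, -1.1, 0.1] g 0.266
cover theta 1.099 through [0.0605 0.2375] zmax 0.328
[319.7 163. ]
[319.1 332.2]
shift cm [-0.03, -0.03, 8.93] rot [-0.0, -0.0, 0.1]
```

View pics/w20.png

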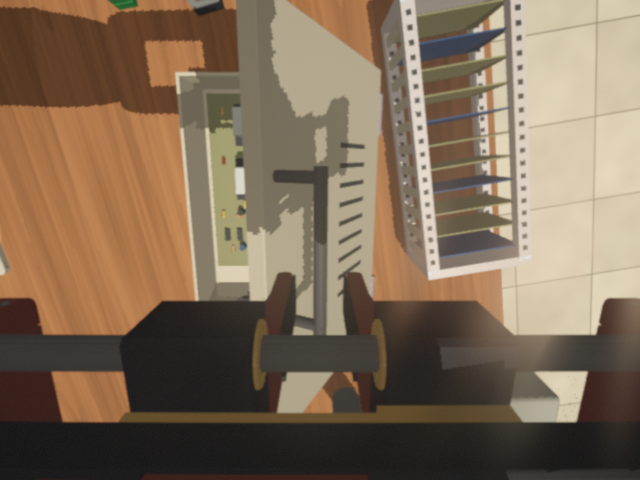

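The bar is centred between the fingers at u≈320, with its far end at v≈167. I descend and grip.

```bash
python3 -m crank '[[0.27,0,0,3,0,0,0],[0.27,0,0,6,0,0,0],[0.27,0,0,8,0,0,0],[0.27,0,0,8.9,0,0,0],[0.27,0,0,8.9,0,0,0],[0.15,0,0,8.9,0,0,0],[0,0,0,8.9,0,0,0],[0,0,0,8.9,0,0,0],[0,0,0,8.9,0,0,0],[0,0,0,8.9,0,0,0]]' 25; python3 - <<'E'
from h import *
o=st(); t=shot('top','t21.png'); f=lambda a,b:(a/4+250,b/4+130); cover(t,[f(160,85),f(240,95),f(230,190),f(120,165)])
r=.2386
ph0=None
P,Q,o=cur(); b=wc(P); bx,bz=.125-.002-b[0], b[2]+.015-.102
print('bar rel hinge',bx,bz,np.hypot(bx,bz),np.arctan2(bz,bx)-.1727)
E
```

```text
t: 27.9
tcp_pos: [0.6602, -0.0743, 0.3145]
tool_rot: [179.9, -0.0, 80.0]
wrist_force: [-0.9, 0.4, 5.5]
gripper_width: 0.107
t 27.9 tcp [0.6602, -0.0743, 0.3145] case [0.0549, 0.0008, 0.3145] rpy [179.94, -0.01, 80.04] F [-0.9, 0.4, 5.5] g 0.107
cover theta 1.101 through [0.0572 0.2444] zmax 0.328
bar rel hinge 0.06814445374293368 0.22752478541333504 0.23751040935779422 1.107095162954341
```

Gripped, with the cover at 1.10 rad. I lower at about 0.5 rad/s.

```bash
python3 -m crank '[[0,0,-1.37,0.47,0,0,0],[0,0,-2.71,1.02,0,0,0],[0,0,-4.01,1.64,0,0,0],[0,0,-5.27,2.34,0,0,0],[0,0,-6.49,3.12,0,0,0],[0,0,-7.66,3.97,0,0,0],[0,0,-8.77,4.89,0,0,0],[0,0,-9.83,5.87,0,0,0],[0,0,-10.83,6.91,0,0,0],[0,0,-11.77,8.02,0,0,0]]' 25; python3 - <<'E'
from h import *
o=st(); t=shot('top','t22.png'); w=shot('wrist','w22.png'); o=st(); f=lambda a,b:(a/4+250,b/4+130)
cv2.imwrite('pics/t22c.png',cv2.resize(t['img'][130:280,250:430],None,fx=4,fy=4,interpolation=cv2.INTER_CUBIC))
E
```

```text
t: 29.2
tcp_pos: [0.5432, -0.0535, 0.2325]
tool_rot: [-180.0, -0.0, 80.0]
wrist_force: [1.2, 2.8, -2.8]
gripper_width: 0.106
t 29.2 tcp [0.5432, -0.0535, 0.2325] case [-0.0639, 0.0009, 0.2325] rpy [-179.96, -0.03, 80.04] F [1.2, 2.8, -2.8] g 0.106
t 29.3 tcp [0.5422, -0.0534, 0.2314] case [-0.0649, 0.0009, 0.2314] rpy [-179.81, -0.02, 80.04] F [0.6, 4.4, -6.0] g 0.106
```

View pics/t22c.png

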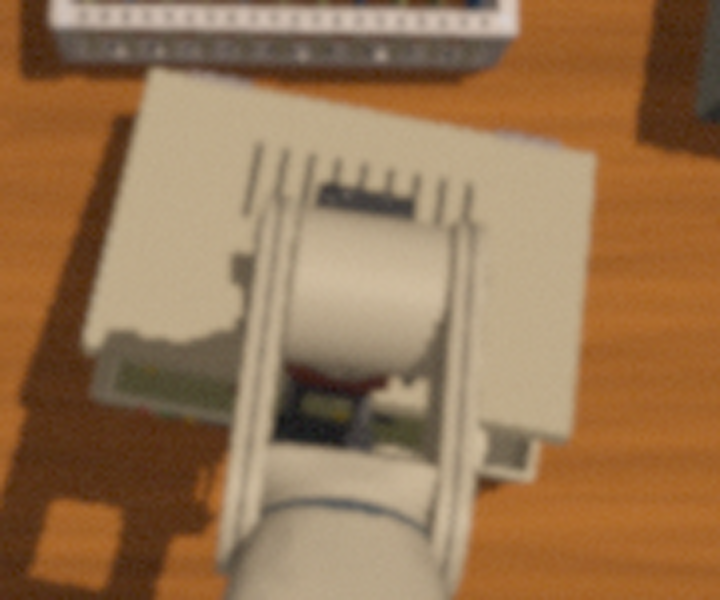

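View pics/w22.png

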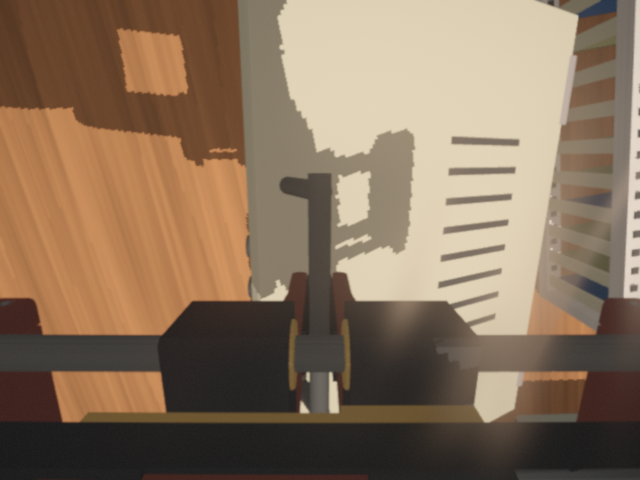

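The cover is down to about 0.5 rad, held in the fingers. I lower it the rest of the way, slowing toward shut.

```bash
python3 -m crank '[[0,0,-0.86,1.15,0,0,0],[0,0,-1.66,2.36,0,0,0],[0,0,-2.38,3.61,0,0,0],[0,0,-3.02,4.9,0,0,0],[0,0,-3.59,6.23,0,0,0],[0,0,-4.0,7.36,0,0,0],[0,0,-4.35,8.51,0,0,0],[0,0,-4.59,9.45,0,0,0],[0,0,-4.75,10.15,0,0,0],[0,0,-4.85,10.6,0,0,0]]' 25; python3 - <<'E'
from h import *
o=st(); s=shot('scene','s23.png'); w=shot('wrist','w23.png'); o=st()
cv2.imwrite('pics/s23c.png',cv2.resize(s['img'][200:360,190:400],None,fx=2.9,fy=2.9,interpolation=cv2.INTER_CUBIC))
E
```

```text
t: 30.55
tcp_pos: [0.4968, -0.0456, 0.1277]
tool_rot: [180.0, 0.0, 80.0]
wrist_force: [-7.1, 3.3, 34.3]
gripper_width: 0.106
t 30.55 tcp [0.4968, -0.0456, 0.1277] case [-0.111, 0.0006, 0.1277] rpy [179.96, 0.0, 80.05] F [-7.1, 3.3, 34.3] g 0.106
t 30.65 tcp [0.4967, -0.0457, 0.1278] case [-0.1111, 0.0005, 0.1278] rpy [179.95, 0.01, 80.05] F [-1.1, 4.2, 5.7] g 0.105
```

View pics/s23c.png

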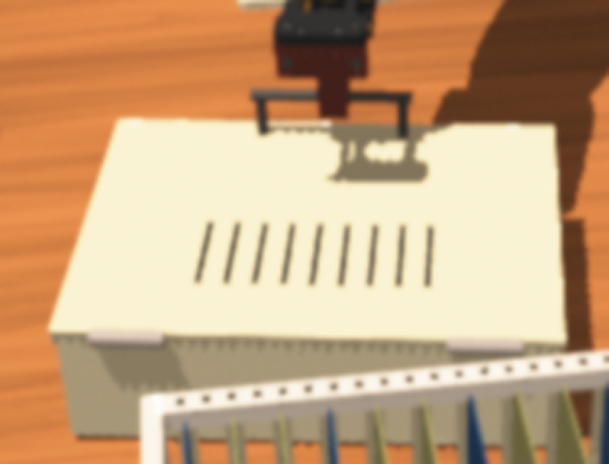

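The cover looks shut and resting on the case. I press lightly, ease off, open and lift clear.

```bash
python3 -m crank '[[0,0,0,0.1,0,0,0],[0,0,0,0.1,0,0,0],[0.2,0,0,0,0,0,0],[0.4,0,0,0,0,0,0],[0.4,0,0,0,0,0,0],[0.4,0,0,-3,0,0,0],[0.4,0,0,-7,0,0,0],[0.4,0,0,-12,0,0,0],[0.4,0,-2,-17,0,0,0],[0.4,0,-6,-20,0,0,0]]' 20; python3 - <<'E'
from h import *
o=st(); t=shot('top','t24.png'); s=shot('scene','s24.png'); o=st()
cv2.imwrite('pics/t24c.png',cv2.resize(t['img'][130:280,150:420],None,fx=2.9,fy=2.9,interpolation=cv2.INTER_CUBIC))
f=lambda a,b:(a/4+250,b/4+130)
Q=np.array([wc(pt(t,u,v)) for v in range(150,250) for u in range(270,300)]); Q=Q[(abs(Q[:,0])<.12)&(abs(Q[:,1])<.165)&(Q[:,2]>.08)]
m=np.linalg.lstsq(np.c_[Q[:,0],np.ones(len(Q))],Q[:,2],rcond=None)[0]; print('slope',-m[0],'z0',m[1],len(Q))
t0=load('top0.png'); Q=np.array([wc(pt(t0,u,v)) for v in range(150,250) for u in range(270,300)]); Q=Q[(abs(Q[:,0])<.12)&(abs(Q[:,1])<.165)&(Q[:,2]>.08)]
m=np.linalg.lstsq(np.c_[Q[:,0],np.ones(len(Q))],Q[:,2],rcond=None)[0]; print('start slope',-m[0],'z0',m[1],len(Q))
E
```

```text
t: 31.9
tcp_pos: [0.4379, -0.0354, 0.3297]
tool_rot: [179.8, -0.0, 80.0]
wrist_force: [-0.6, -0.1, -0.2]
gripper_width: 0.402
t 31.9 tcp [0.4379, -0.0354, 0.3297] case [-0.1708, 0.0005, 0.3297] rpy [179.85, -0.0, 80.03] F [-0.6, -0.1, -0.2] g 0.402
t 32.0 tcp [0.4359, -0.035, 0.3303] case [-0.1728, 0.0005, 0.3303] rpy [179.77, -0.01, 80.05] F [0.6, -0.4, -0.5] g 0.402
slope -9.607427455356554e-05 z0 0.10553544227561455 1400
start slope 0.0002930902343930953 z0 0.1054559039823105 1400
```

View pics/s24.png

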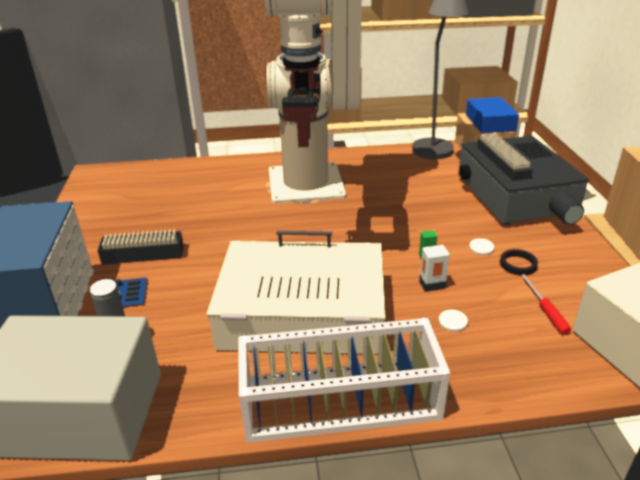

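View pics/t24.png

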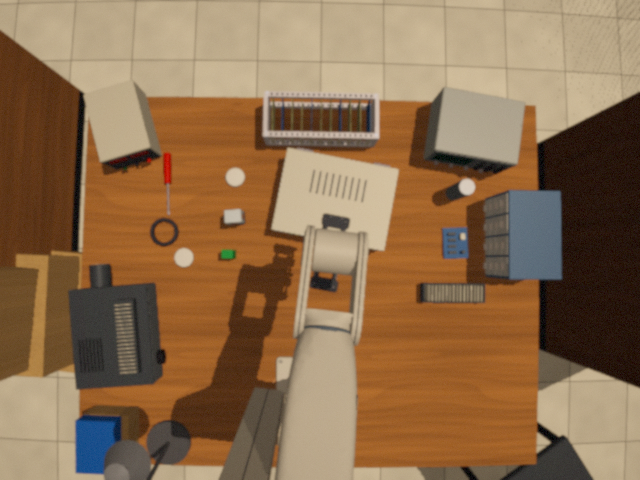

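The cover is shut: its slope is within 0.001 rad of level and its height is the same as at the start. All other items are where they were, and the arm is clear. I hand in.

```bash
python3 - <<'E'
from h import *
print(ctrl.close_job())
E
```

```text
the job is handed in; nothing more can be done
None
```

The job is handed in at about 32 s of the 72 s allowed. The relay is in its socket and the cover is fully shut; the hand-in reports no verdict, so this rests on my own checks.

**What I did**
- Raised the cover by its handle until the stay snapped past straight at about 1.28 rad, with about 6 N on the wrist at the check after it snapped, then let go.
- Pressed the small relay home with about 19 N and released it.
- Pushed the stay's knee through. The force read 4 N or less at the checks between moves.
- Gripped the handle again with the cover standing at 1.10 rad and lowered it at about 0.5 rad/s.

**What the last checks showed**
- **Cover:** level within 0.001 rad and at the same height as at the start.
- **Relay:** before the cover came down, its top was at the same height as the fitted relay (93.3 mm, expected 93.5 mm), about 2 mm or less from the socket's centre. I could not see it again once the cover was shut.
- **Bench and arm:** everything else looks unmoved in the pictures, and the arm touches nothing.

**What disagreed or went wrong**
- The wrist and top cameras disagreed by about 3 mm on the socket's position. I went by the wrist view.
- The first tilted approach to the tab hit joint limits and stopped short without touching anything, so I redid it with less tilt.
- The wrist force read 34 N for a moment as the cover met its stop, then 6 N. I could not check directly that the bracket had not slipped.

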